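# Sort sealed charge tins by weight and pack the full ones

### The arm

A 6-joint arm with a two-finger parallel gripper is mounted at the origin on a cart in front of the work surface, level with it; the furniture and walls round the work are solid. World frame = base frame: x ahead of the robot, y to its left, z up, the work surface at z = 0. Lengths are in m, angles in rad, forces in N, time in s.
With the tool pointing down it reaches from about 0.375 to 0.975 m from the base axis. Payload 3.8 kg.
Tool frame: the origin (TCP) lies at the very end of the fingers, on their centre line; the grasp point (between the pads) lies 19 mm behind it; z points along the fingers, y is the direction in which the jaws open and shut (so a half turn about z gives the same grasp; the last joint's range is limited). The gripper opens to 85 mm and grips with 20 to 120 N. Pads are 22 mm wide; open, the fingers measure 114 mm over their backs; the gripper's body (76 mm by 85 mm) begins 54 mm behind the grasp point. The pads swing forward as they close: fully open they stand 13 mm farther back than shut.
Start: joints at [-1.184, 0.264, 1.604, -0, 1.274, -0.037], TCP at [0.278, -0.615, 0.231] pointing down, gripper open.
Joint ranges: [-2.63, 2.63], [-0.94, 2.18], [0.31, 2.57], [-1.31, 4.45], [0, 2.66], [-2.55, 2.55]. Speed limits (rad/s): [2.57, 2.57, 3.14, 3.14, 3.14, 3.14].

### API

Orientations are given as a rotation vector (axis times angle).
In Python, from workcell import bot, read_camera, finish_job gives the robot as it stands. The module is installed in compiled form; this text tells all that it offers.
- The arm moves only by the tool servo_tool, never from a script. Its argument "targets" is text: rows parted by semicolons, each of 7 numbers parted by spaces: the turn, a rotation vector about the tool's x, y, z in rad, then the shift along the tool's x, y, z in mm, then the finger opening in mm, from 0 to 85.4. In form: wx wy wz x y z gripper; .... A call has 1 to 8 rows; each row shifts and turns the pose as measured when the row begins, along the tool's axes as they then stand; what a row does not reach is not made up. A row lasts 1/12 s, in which the tool goes at most 41.7 mm and 7.16 degrees, less where a joint would pass 70% of its speed; a pose out of reach is approached as far as the arm can. A call is refused whole if a number of a shift passes 41.7 or a number of a turn 0.125, either way. A call with a gripper value outside its range is refused whole. The fingers move at their own pace and stop on an object; "newtons" is the grip in N (left out, the last holds). Time passes only in rows, so rows that do not move let the fingers close. It gives the time, the measured TCP pose, the force and the opening at its end, in the units of the state.
- bot.read_state(): the state, without advancing time (a new reading comes with each control period).
- read_camera(name): name is "scene" or "top" or "wrist"; returns a dict with "image" (480x640x3 uint8, red, green, blue), "mtx" (3x3 intrinsics, pixels), "eye" and "orientation" of the camera in the world; the wrist camera has in their place "T_tool_cam" (4x4, takes a point from camera to tool coordinates, whose origin is the TCP and whose axes are the flange's). Camera axes: x right, y up, looking along -z (the intrinsics and any distortion apply to the point x, -y, -z); pixel columns grow to the right and rows downward; lengths in m; the calibration is good to about 2 mm. A picture is of the moment at which its call begins: read the wrist's pose just before it. There is no depth.
- finish_job(): hands the job in, once; it reports no verdict.
The state is a dict: "time": time; "q": joint angles; "joint_vel": joint speeds; "joint_torque": joint torques, N m; "tool_pos": TCP position; "tcp_rot": TCP orientation; "wrist_force": force on the tool from outside, world axes, zero at the start; "torque": the same for the moment, N m; "width": opening from 0.0 (shut) to 1.0 (fully open).
Only numpy, scipy, OpenCV 4.12 (cv2) and the standard library are available. Lean on these libraries where they do the work, as an engineer would, in place of code of your own. Each camera call takes 0.05 s, during which the arm holds its last target.

### The job

The sealed tins on the bench all look alike, but some still hold their copper charge and some are empty: lift each one to feel which it is. Set every full tin fully down in a pocket of the carrying case and every empty one flat in the open metal tray, and leave the case with its lid fully shut. Keep the tins upright and leave the other things on the bench where they are.

Things in the scene. Friction and masses are not known exactly. Their poses are not given: they have to be found in the camera images.
- tin_a_center (a point): centre (23 mm up) of a sealed steel tin, 88 long (x), 54 wide (y), 46 mm high, lid up (z), fixed lid, paper seals on its ends, blank label. The three look alike: one with a copper charge weighs 0.5 to 0.7 kg (5 to 7 N), an empty one 0.12 to 0.18 kg (under 2 N); which are full changes every time
- tin_b_center (a point): centre (23 mm up) of a sealed steel tin, 88 long (x), 54 wide (y), 46 mm high, lid up (z), fixed lid, paper seals on its ends, blank label. The three look alike: one with a copper charge weighs 0.5 to 0.7 kg (5 to 7 N), an empty one 0.12 to 0.18 kg (under 2 N); which are full changes every time
- tin_c_center (a point): centre (23 mm up) of a sealed steel tin, 88 long (x), 54 wide (y), 46 mm high, lid up (z), fixed lid, paper seals on its ends, blank label. The three look alike: one with a copper charge weighs 0.5 to 0.7 kg (5 to 7 N), an empty one 0.12 to 0.18 kg (under 2 N); which are full changes every time
- tin_a: the same tin as point tin_a_center; this origin is the centre of its underside
- tin_b: the same tin as point tin_b_center; this origin is the centre of its underside
- tin_c: the same tin as point tin_c_center; this origin is the centre of its underside
- case: grey plastic carrying case, fixed, 132 mm deep (x) by 196 mm wide (y), rim of its lower half 32 mm high. Origin: centre of the underside; x points from its front to its hinge side, away from the robot. Its black insert (top 30 mm high) has two pockets with grey floors side by side, 92 mm apart, for one tin each, lengthwise along x
- pocket_left (a point): centre of the floor of the case's +y pocket, 12 mm above the bench, axes as the case; the pocket is 95 mm (x) by 61 mm (y), 18 mm deep: a tin has about 3.5 mm to spare all round and stands 28 mm out of it
- pocket_right (a point): centre of the floor of the case's -y pocket, 12 mm above the bench; same size and axes as pocket_left
- case_lid (a joint): hinge of the case's lid, rad: 0 shut; starts open at 1.75 to 1.95 (leaning back past upright), stop at 2.2. A stiff hinge (0.2 N m): the lid stays where it is left and does not fall shut. The lid is a shell 132 mm from hinge to front, 196 mm wide, 36 mm deep; shut, its flat top is 68 mm above the bench and clears seated tins by 6 mm
- case_hinge (a point): middle of the lid's hinge axis, 32 mm above the bench, 69 mm from the case's centre along its x; the axis runs along the case's y; axes as the case
- case_lid_lip (a point): centre of the black finger lip (20 mm long, 60 wide, 8 thick) on the middle of the lid's front edge, which points up while the lid is open; 145 mm from the hinge axis along the lid and 24 mm inside the plane of its flat top. Turns with the lid: -x points from the hinge to the lip, z out of the lid's flat top
- tray: open aluminium tray, fixed to the bench, 136 mm (its x) by 150 mm (its y), walls 3 mm thick and 20 mm high. Origin: centre of the underside
- tray_floor (a point): centre of the tray's inner floor, 3 mm above the bench; axes as the tray; the inside is 130 mm (x) by 144 mm (y)
- kf_clamp: bystander: an aluminium ring clamp with a wing nut, 88 mm
- spanner: bystander: a steel spanner, 150 mm long, 8 mm high
- tape_1: bystander: a roll of tape, 96 mm across, 25 mm high
- copper_gasket_pack: bystander: a stack of copper gaskets, 49 mm across, 10 mm high
There are look-alikes about, which are no part of the job. What is shaped like the tin_b but yellow is not meant.

How it is judged:
By the outcome, as a careful person would: the job done as asked, in the order asked, and still so for the second after the job is handed in, with the robot touching nothing.
It also fails if it takes over 72 s, if anything falls off the work surface, if the arm or the gripper's body presses on something with over 40 N, if the wrist force passes 120 N, or if a joint passes its speed limit or range.

## Working session

There is one attempt and no reset: what is moved stays moved. The work goes in short steps, Python scripts to look and compute and a tool call to move; the robot and the scene stay as the last step left them, time stands still between calls to the robot, and variables do not carry over. Pictures are saved under pics/ and viewed, and the job is handed in when it is done.

Besides the shell and the picture viewer there is one more tool, called after "Emit:" by a JSON object that holds its "fn" and its "kwargs", one argument or row to a line. servo_tool: Moves the arm, as the interface text tells. Its arguments: {"type":"object","properties":{"targets":{"type":"string"},"newtons":{"type":"number"}},"required":["targets"]}

```bash
mkdir -p pics; cat > h.py <<'E'
import numpy as np, cv2
from workcell import bot, read_camera
from scipy.spatial.transform import Rotation as R
def snap(n,fn):
    d=read_camera(n); cv2.imwrite('pics/'+fn,d['image'][:,:,::-1]); return d
E
python3 - <<'E'
from h import *
print(bot.read_state())
import pickle
o={}
for n in ['scene','top','wrist']:
    d=snap(n,n+'0.png'); o[n]=d
    print(n,{k:v for k,v in d.items() if k!='image'})
pickle.dump(o,open('o0.pkl','wb'))
E
```

```text
{'time': 0.0, 'q': array([-1.18392798e+00,  2.64760194e-01,  1.60538508e+00,  5.15114834e-06,
        1.27368770e+00, -3.69127263e-02]), 'joint_vel': array([-3.94751032e-04,  6.71226588e-05, -8.26955788e-06, -1.07985284e-03,
       -1.29688227e-03, -2.10460600e-03]), 'joint_torque': array([ 6.39274822e-04, -5.15096605e+01, -3.67317796e+01, -1.06009165e-04,
        1.28565927e-02,  1.18640909e-05]), 'tool_pos': array([ 0.27728226, -0.61461475,  0.22995129]), 'tcp_rot': array([-3.06917398e+00, -6.60237254e-01,  6.04583401e-04]), 'wrist_force': array([ 0.23530125, -0.66956444, -0.27818924]), 'torque': array([-0.0066106 ,  0.01306319,  0.01983776]), 'width': 0.9996072629744904}
scene {'mtx': array([[569.90495759,   0.        , 321.95893534],
       [  0.        , 569.90495759, 241.8596199 ],
       [  0.        ,   0.        ,   1.        ]]), 'eye': array([-0.12579312, -1.0724092 ,  0.87846082]), 'orientation': array([ 0.93756606, -0.26725639, -0.48697568])}
top {'mtx': array([[450.23548048,   0.        , 325.76526121],
       [  0.        , 450.23548048, 241.342233  ],
       [  0.        ,   0.        ,   1.        ]]), 'eye': array([ 0.38663338, -0.05437822,  1.00347866]), 'orientation': array([ 0.08199605, -0.08198145, -1.57467761])}
wrist {'mtx': array([[389.54748407,   0.        , 325.48979814],
       [  0.        , 389.54748407, 238.91100121],
       [  0.        ,   0.        ,   1.        ]]), 'T_tool_cam': array([[ 4.68250213e-04,  9.56366306e-01,  2.92169933e-01,
         7.40503194e-02],
       [ 9.99999290e-01, -7.67992009e-04,  9.11222443e-04,
         3.83184341e-04],
       [ 1.09584662e-03,  2.92169299e-01, -9.56365986e-01,
        -1.42908306e-01],
       [ 0.00000000e+00,  0.00000000e+00,  0.00000000e+00,
         1.00000000e+00]])}
```

View pics/top0.png

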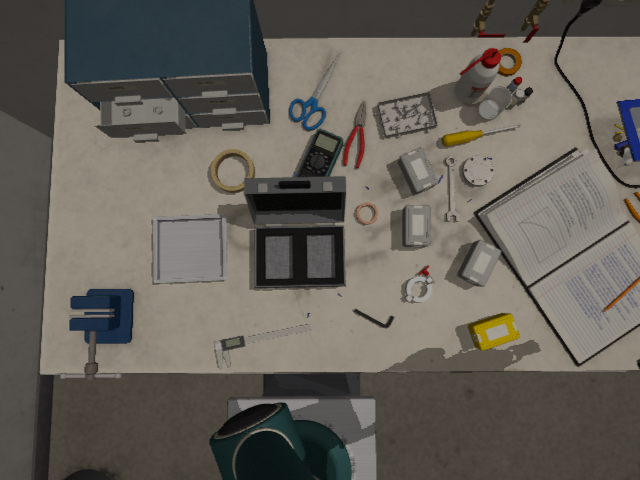

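View pics/scene0.png

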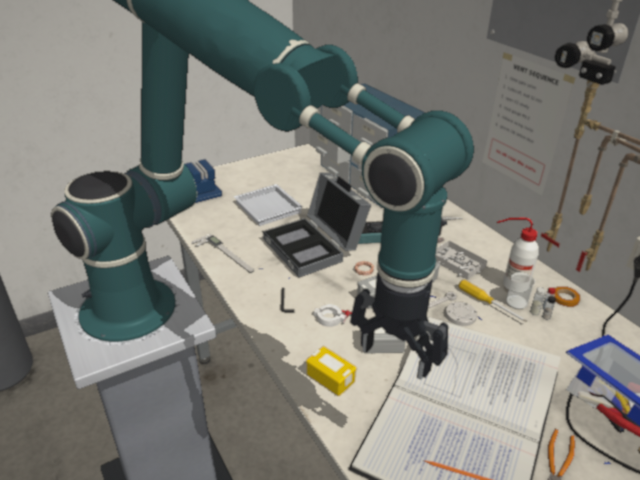

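View pics/wrist0.png

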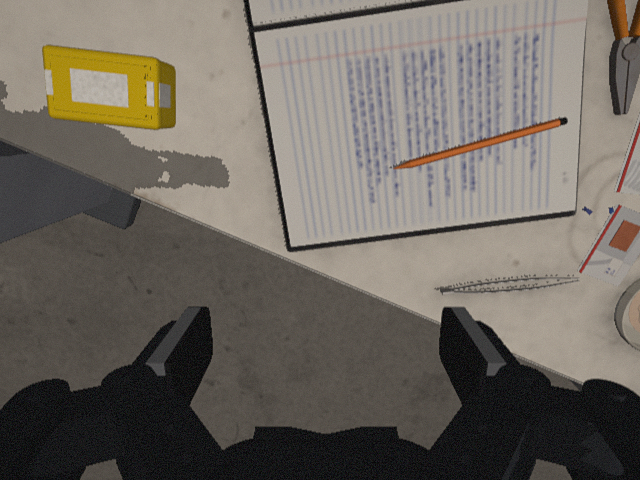

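```bash
cat >> h.py <<'E'
def ray(d,uv):
    K=d['mtx'];Rm=R.from_rotvec(d['orientation']).as_matrix()
    p=np.array([(uv[0]-K[0,2])/K[0,0],-(uv[1]-K[1,2])/K[1,1],-1.]); return Rm@p
def onplane(d,uv,z):
    r=ray(d,uv); return d['eye']+r*(z-d['eye'][2])/r[2]
def proj(d,P):
    K=d['mtx'];Rm=R.from_rotvec(d['orientation']).as_matrix()
    c=Rm.T@(np.asarray(P)-d['eye']); return np.array([K[0,2]+K[0,0]*c[0]/-c[2],K[1,2]-K[1,1]*c[1]/-c[2]])
E
python3 - <<'E'
from h import *
import pickle
o=pickle.load(open('o0.pkl','rb'));im=o['top']['image'][:,:,::-1]
cv2.imwrite('pics/cropR.png',cv2.resize(im[140:290,380:510],None,fx=4.5,fy=4,interpolation=cv2.INTER_CUBIC)[:600])
cv2.imwrite('pics/cropL.png',cv2.resize(im[165:300,140:360],None,fx=3.6,fy=3.6,interpolation=cv2.INTER_CUBIC))
for uv in [(417,170),(417,226),(480,264),(495,331)]: print(uv,onplane(o['top'],uv,.046))
E
```

```text
(417, 170) [ 0.64175767 -0.25384632  0.046     ]
(417, 226) [ 0.51891548 -0.25058748  0.046     ]
(480, 264) [ 0.43664173 -0.38240406  0.046     ]
(495, 331) [ 0.29615153 -0.40804818  0.046     ]
```

View pics/cropR.png

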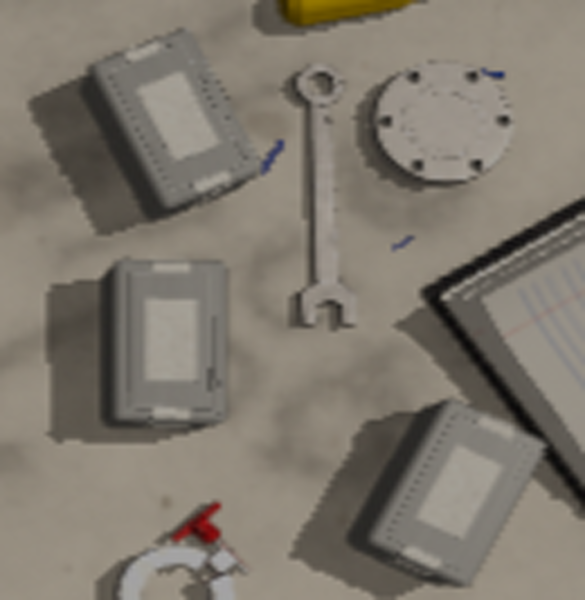

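View pics/cropL.png

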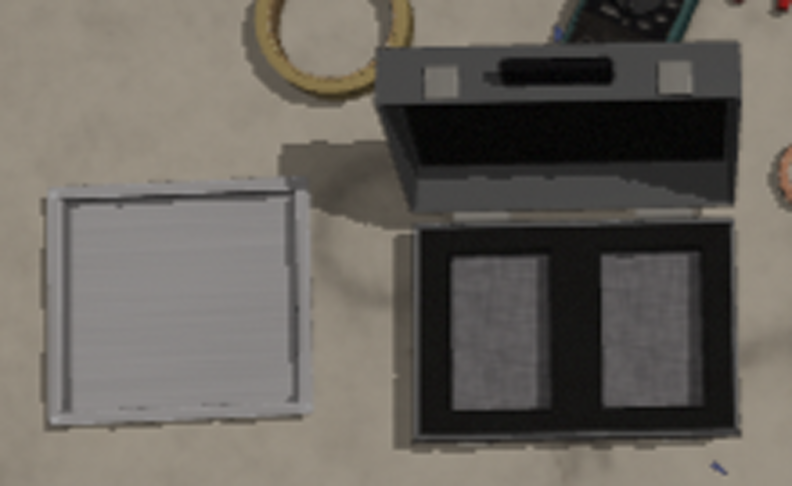

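The tins I want are the three grey ones, at top pixels (417,170), (417,226) and (480,264). The yellow look-alike at (495,331) is excluded, and the round flange at (478,170) and the calibre and trays are not tins. The crop shows the three grey tins with white labels; the case is at about (300,240) and the tray at about (190,248).

```bash
python3 - <<'E'
from h import *
import pickle
o=pickle.load(open('o0.pkl','rb'));d=o['top'];im=d['image'].astype(int)
g=im.mean(2)
for n,(u,v) in dict(far=(417,170),mid=(417,226),near=(480,264)).items():
    w=20
    sub=im[v-w:v+w,u-w:u+w]
    gg=sub.mean(2); sat=sub.max(2)-sub.min(2)
    print(n,'label lum',gg[w-3:w+3,w-3:w+3].mean(),'sat',sat[w-3:w+3,w-3:w+3].mean(), 'body',gg[w+0,w-11:w+12].round())
    # grey mask by low (R-B)
    rb=(sub[:,:,0]-sub[:,:,2])
    print(rb[w,:])
for (u,v) in [(190,205),(258,250),(300,250),(345,250)]: print(u,v,im[v,u])
E
```

```text
far label lum 152.49074074074076 sat 14.833333333333334 body [ 65.  91. 109. 114. 120. 116. 114. 115. 144. 154. 155. 156. 157. 154.
 151. 152. 153. 153. 152. 153. 131. 118. 117.]
[12 12 14 14  7  5  4  4  5  7  9 10 10 11  9  9 10 15 16 15 13 13 15 15
 16 15 16 16 15 12 10 10 10 10 10  9 18 21 23 23]
mid label lum 154.87037037037038 sat 15.055555555555555 body [ 99. 114.  94. 107. 116. 117. 140. 153. 156. 156. 156. 154. 152. 153.
 154. 155. 157. 144. 125. 119. 121. 102. 115.]
[14 15 15 16 15  8  4  4  6  9 10  8  9 10  9 13 15 16 16 15 15 16 15 16
 15 13 12 10 10 10  8  9 10 14 19 19 20 21 21 22]
near label lum 154.42592592592592 sat 15.055555555555555 body [120. 102. 113. 120. 122. 130. 150. 154. 154. 155. 155. 154. 152. 152.
 154. 153. 151. 153. 149. 131. 125. 125. 127.]
[14 10  5  4  4  4  6  9  9 10  9  9  9 10 11 14 15 15 15 15 16 16 16 16
 15 15 16 14 11 10 11 10 10 10 10 17 22 22 22 21]
190 205 [151 143 129]
258 250 [20 19 16]
300 250 [20 19 17]
345 250 [139 132 119]
```

```bash
python3 - <<'E'
from h import *
import pickle
o=pickle.load(open('o0.pkl','rb'));d=o['top']
S=4
im=cv2.resize(d['image'],None,fx=S,fy=S,interpolation=cv2.INTER_CUBIC)
up=lambda x:(x+.5)/S-.5
g=im.astype(float).mean(2)
for n,(u,v) in dict(far=(417,170),mid=(417,226),near=(480,264)).items():
    m=np.zeros(g.shape,np.uint8); w=22*S
    sl=np.s_[v*S-w:v*S+w,u*S-w:u*S+w]; m[sl]=(g[sl]>136)*255
    k,lab,st,ce=cv2.connectedComponentsWithStats(m); i=lab[v*S,u*S]
    c=cv2.findContours((lab==i).astype(np.uint8),0,cv2.CHAIN_APPROX_NONE)[0][0][:,0]
    P=np.array([onplane(d,(up(a),up(b)),.046)[:2] for a,b in c])*1000
    r=cv2.minAreaRect(P.astype(np.float32)); 
    # body mask: low R-B
    sub=im[sl].astype(int); rb=sub[:,:,0]-sub[:,:,2]; gg=sub.mean(2)
    print(n,'label rect',r,'cen',ce[i]/S, onplane(d,up(ce[i]),.046))
# tray: bluish grey low rb
print('rb tray', [ (d['image'][248,u].astype(int)) for u in (149,151,153,156,190,222,226,229)])
def pts(l,z):
    return np.array([onplane(d,p,z) for p in l]).round(4)
# crops: cropL scale3.6 offset (140,165)
f=lambda a,b:((a+.5)/3.6-.5+140,(b+.5)/3.6-.5+165)
print('tray rim outer',pts([f(43,195),f(305,180),f(310,412),f(50,425)],.02))
print('case rim',pts([f(416,228),f(732,220),f(738,434),f(419,438)],.032))
print('pocketL top',pts([f(449,254),f(549,254),f(551,411),f(450,411)],.03))
print('pocketR top',pts([f(600,252),f(701,251),f(702,407),f(602,409)],.03))
E
```

```text
far label rect ((644.963134765625, -258.6911315917969), (44.59901809692383, 24.66268539428711), 23.377016067504883) cen [419.54394026 168.8652355 ] [ 0.64508859 -0.25865237  0.046     ]
mid label rect ((522.3243408203125, -251.99208068847656), (24.732812881469727, 44.40613555908203), 88.39618682861328) cen [417.93665586 224.83657482] [ 0.52224069 -0.2518814   0.046     ]
near label rect ((440.02923583984375, -386.25799560546875), (25.360267639160156, 45.12960433959961), 61.57876968383789) cen [482.09340243 262.75556117] [ 0.44006734 -0.38620136  0.046     ]
rb tray [array([147, 138, 126]), array([113, 106,  95]), array([120, 116, 112]), array([146, 144, 143]), array([138, 135, 134]), array([92, 90, 89]), array([122, 116, 110]), array([141, 133, 120])]
tray rim outer [[0.5417 0.3297 0.02  ]
 [0.5502 0.1691 0.02  ]
 [0.4082 0.1636 0.02  ]
 [0.4012 0.3206 0.02  ]]
case rim [[ 0.5184  0.0988  0.032 ]
 [ 0.5223 -0.0923  0.032 ]
 [ 0.3934 -0.0947  0.032 ]
 [ 0.3921  0.0956  0.032 ]]
pocketL top [[0.5027 0.079  0.03  ]
 [0.5024 0.0185 0.03  ]
 [0.4078 0.0171 0.03  ]
 [0.4081 0.0775 0.03  ]]
pocketR top [[ 0.5035 -0.0124  0.03  ]
 [ 0.5037 -0.0734  0.03  ]
 [ 0.4097 -0.0733  0.03  ]
 [ 0.4088 -0.0135  0.03  ]]
```

```bash
python3 - <<'E'
from h import *
import pickle
o=pickle.load(open('o0.pkl','rb'));d=o['top'];s=o['scene']
c=np.array([.4559,.0024,0]);yaw=.012
ex=np.array([np.cos(yaw),np.sin(yaw),0]);ey=np.array([-ex[1],ex[0],0]);ez=np.array([0,0,1.])
H=c+.069*ex+.032*ez
for th in (1.75,1.8,1.85,1.9,1.95):
    l=-np.cos(th)*ex+np.sin(th)*ez; n=np.sin(th)*ex+np.cos(th)*ez
    # lid shut: along -x, top normal +z; opening rotates
    L=H+.145*l+.012*n
    F0=H+.135*l+.036*n+.098*ey; F1=H+.135*l+.036*n-.098*ey
    print(th,L.round(3),'top',proj(d,L).round(1),'scene',proj(s,L).round(1),'F',proj(d,F0).round(1),proj(d,F1).round(1))
cv2.imwrite('pics/cropS.png',cv2.resize(s['image'][160:290,220:390,::-1],None,fx=4.5,fy=4.5,interpolation=cv2.INTER_CUBIC))
E
```

```text
1.75 [0.563 0.004 0.173] top [294.4 194.4] scene [336.2 184. ] F [243.6 185.6] [346.1 183.8]
1.8 [0.57  0.004 0.17 ] top [294.5 191. ] scene [338.5 184.1] F [243.9 182.7] [345.9 181. ]
1.85 [0.576 0.004 0.168] top [294.5 187.7] scene [340.7 184.2] F [244.2 180.1] [345.8 178.3]
1.9 [0.583 0.004 0.165] top [294.6 184.5] scene [342.9 184.5] F [244.6 177.5] [345.6 175.8]
1.95 [0.59  0.004 0.162] top [294.7 181.5] scene [345.  184.9] F [244.9 175.2] [345.5 173.5]
```

View pics/cropS.png

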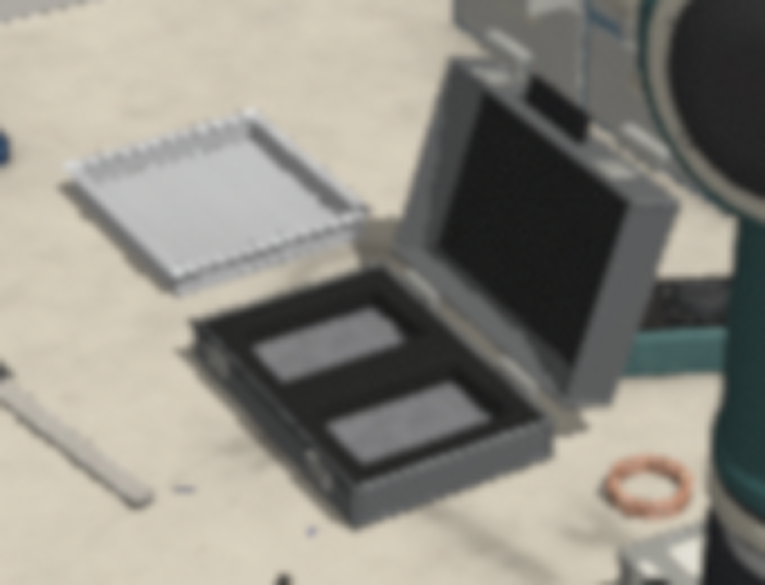

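```bash
cat >> h.py <<'E'
import sys
def cur():
    s=bot.read_state(); Rm=R.from_rotvec(s['tcp_rot']).as_matrix(); return s,Rm
def Rdown(psi):
    return np.array([[np.cos(psi),np.sin(psi),0],[np.sin(psi),-np.cos(psi),0],[0,0,-1.]])
def go(x,y,z,psi,n,start=None):
    """how far to go in the tool's axes, split over n rows"""
    s,Rm=cur(); p=s['tool_pos'] if start is None else start
    T=Rdown(psi); w=R.from_matrix(Rm.T@T).as_rotvec()
    D=np.array([x,y,z])-p
    print('t',round(s['time'],2),'p',p.round(4),'D',(D*1000).round(1),'w',w.round(3),'F',s['wrist_force'].round(2),'wd',round(s['width'],3),'q6',round(s['q'][5],2))
    for i in range(n):
        Ri=Rm@R.from_rotvec(w*i/n).as_matrix()
        v=Ri.T@D/n*1000
        print('  ',(w/n).round(3),v.round(1))
E
python3 -c "
from h import *
go(.440,-.386,.13,-.496,12)"
```

```text
t 0.15 p [ 0.2773 -0.6147  0.2302] D [ 162.7  228.7 -100.2] w [-0.002  0.001  0.92 ] F [0.08 0.13 0.01] wd 0.999 q6 -0.04
   [-0.     0.     0.077] [ 20.2 -11.8   8.4]
   [-0.     0.     0.077] [ 19.2 -13.3   8.4]
   [-0.     0.     0.077] [ 18.2 -14.7   8.4]
   [-0.     0.     0.077] [ 17.  -16.1   8.4]
   [-0.     0.     0.077] [ 15.7 -17.3   8.4]
   [-0.     0.     0.077] [ 14.3 -18.5   8.4]
   [-0.     0.     0.077] [ 12.9 -19.5   8.4]
   [-0.     0.     0.077] [ 11.3 -20.5   8.4]
   [-0.     0.     0.077] [  9.7 -21.3   8.4]
   [-0.     0.     0.077] [  8.1 -22.    8.4]
   [-0.     0.     0.077] [  6.4 -22.5   8.4]
   [-0.     0.     0.077] [  4.6 -22.9   8.4]
```

Emit:
{"fn": "servo_tool", "kwargs": {
  "targets": "0 0 0.077 20 -12 8 80; 0 0 0.077 19 -13 8 80; 0 0 0.077 18 -15 8 80; 0 0 0.077 17 -16 8 80; 0 0 0.077 16 -17 8 80; 0 0 0.077 14 -18 8 80; 0 0 0.077 13 -19 8 80; 0 0 0.077 11 -20 8 80",
  "newtons": 40
}}

```text
time: 0.82
tool_pos: [0.3869, -0.4641, 0.1625]
tcp_rot: [3.12, -0.358, -0.003]
wrist_force: [0.9, -0.6, -0.2]
width: 0.934
```

```bash
python3 -c "
from h import *
go(.440,-.386,.13,-.496,5)"
```

```text
t 0.82 p [ 0.3869 -0.4641  0.1625] D [ 53.1  78.1 -32.5] w [0.001 0.002 0.268] F [ 0.89 -0.64 -0.16] wd 0.934 q6 0.88
   [0.    0.    0.054] [  6.8 -17.6   6.5]
   [0.    0.    0.054] [  5.9 -18.    6.5]
   [0.    0.    0.054] [  4.9 -18.2   6.5]
   [0.    0.    0.054] [  3.9 -18.5   6.5]
   [0.    0.    0.054] [  2.9 -18.7   6.5]
```

Emit:
{"fn": "servo_tool", "kwargs": {
  "targets": "0 0 0.054 7 -18 7 72; 0 0 0.054 6 -18 7 72; 0 0 0.054 5 -18 6 72; 0 0 0.054 4 -18 6 72; 0 0 0.054 3 -19 6 72; 0 0 0 0 0 0 72"
}}

```text
time: 1.32
tool_pos: [0.4431, -0.3762, 0.1242]
tcp_rot: [-3.035, 0.795, 0.013]
wrist_force: [-1.1, 0.2, -0.6]
width: 0.841
```

```bash
cat >> h.py <<'E'
def wristcam(fn):
    s,Rm=cur(); d=snap('wrist',fn); T=d['T_tool_cam']
    Rc=Rm@T[:3,:3]; d['eye']=s['tool_pos']+Rm@T[:3,3]; d['orientation']=R.from_matrix(Rc).as_rotvec(); return d
E
python3 -c "
from h import *
go(.440,-.386,.13,-.496,1)
d=wristcam('w1.png')
import pickle;pickle.dump(d,open('w1.pkl','wb'))
print(proj(d,[.440,-.386,.046]))
ps=-.496
ex=np.array([np.cos(ps),np.sin(ps),0]);ey=np.array([-ex[1],ex[0],0])
im=cv2.imread('pics/w1.png')
P=[proj(d,np.array([.440,-.386,.046])+a*.044*ex+b*.027*ey) for a,b in((1,1),(1,-1),(-1,-1),(-1,1))]
cv2.polylines(im,[np.array(P).astype(int)],True,(0,0,255),1)
cv2.imwrite('pics/w1o.png',im)
"
```

```text
t 1.32 p [ 0.4431 -0.3762  0.1242] D [-3.1 -9.8  5.8] w [-0.002  0.009 -0.017] F [-1.1   0.17 -0.63] wd 0.841 q6 1.34
   [-0.002  0.009 -0.017] [ 2.  10.  -5.8]
[341.84317795 245.37806525]
```

View pics/w1o.png

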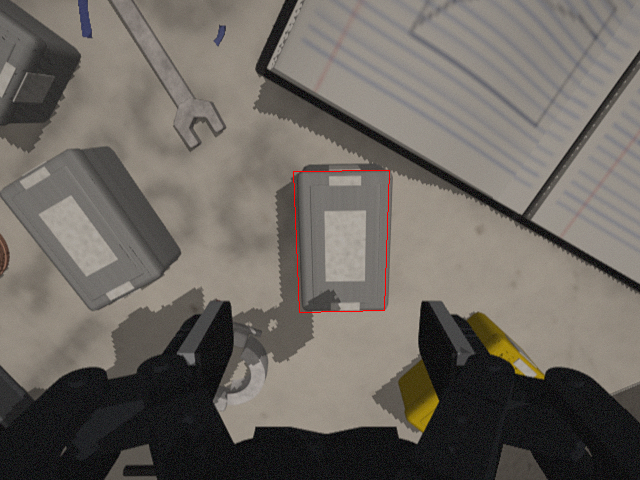

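The picture shows the tin right under the prediction, with its label at (345,246).

```bash
cat >> h.py <<'E'
def label(d,seed,thr,w=75,z=.046):
    g=d['image'].astype(float).mean(2); u,v=int(seed[0]),int(seed[1])
    m=np.zeros(g.shape,np.uint8); sl=np.s_[max(v-w,0):v+w,max(u-w,0):u+w]; m[sl]=(g[sl]>thr)*255
    m=cv2.morphologyEx(m,cv2.MORPH_OPEN,np.ones((3,3),np.uint8))
    k,lab,st,ce=cv2.connectedComponentsWithStats(m); i=lab[v,u]
    c=cv2.findContours((lab==i).astype(np.uint8),0,cv2.CHAIN_APPROX_NONE)[0]
    c=max(c,key=len)[:,0]
    P=np.array([onplane(d,p,z)[:2] for p in c])*1000
    return ce[i].round(1),onplane(d,ce[i],z).round(4),cv2.minAreaRect(P.astype(np.float32))
E
python3 -c "
from h import *
import pickle
d=pickle.load(open('w1.pkl','rb'))
g=d['image'].astype(float).mean(2); print(g[246,290:400:5].round())
print(label(d,(345,246),138))
d2=d
print('others',proj(d,[.5222,-.2519,.046]))
print(label(d,(80,235),138))
go(.440,-.386,.13,-.496,1)
"
```

```text
[ 83.  85.  69. 111. 116. 110. 113. 157. 164. 166. 166. 164. 162. 162.
 158. 141. 113. 113. 109. 112. 128. 146.]
(array([344.7, 245.1]), array([ 0.4393, -0.3876,  0.046 ]), ((438.50567626953125, -387.1634521484375), (24.161306381225586, 44.42903137207031), 61.60506820678711))
others [ 76.87742238 235.63961429]
(array([ 77.9, 235.7]), array([ 0.5219, -0.2524,  0.046 ]), ((521.1710815429688, -252.29525756835938), (24.14336395263672, 44.280696868896484), 88.45216369628906))
t 1.37 p [ 0.4426 -0.3776  0.1247] D [-2.6 -8.4  5.3] w [-0.001  0.009 -0.014] F [-0.6  -0.59 -0.66] wd 0.843 q6 1.33
   [-0.001  0.009 -0.014] [ 1.8  8.6 -5.3]
```

```bash
python3 -c "
from h import *
go(.4393,-.3873,.02,-.496,1)
"
```

```text
t 1.37 p [ 0.4426 -0.3776  0.1247] D [  -3.3   -9.7 -104.7] w [-0.001  0.009 -0.014] F [-0.6  -0.59 -0.66] wd 0.843 q6 1.33
   [-0.001  0.009 -0.014] [  2.8  10.2 104.7]
```

Emit:
{"fn": "servo_tool", "kwargs": {
  "targets": "0 0.009 -0.014 2 7 15 72; 0 0 0 0 3 22 72; 0 0 0 0 0 22 72; 0 0 0 0 0 20 72; 0 0 0 0 0 8 72; 0 0 0 0 0 0 72"
}}

```text
time: 1.87
tool_pos: [0.4402, -0.394, 0.0389]
tcp_rot: [3.043, -0.757, 0.012]
wrist_force: [-0.8, 0.0, -0.1]
width: 0.839
```

```bash
python3 -c "
from h import *
go(.4393,-.3873,.02,-.496,1)
"
```

```text
t 1.87 p [ 0.4402 -0.394   0.0389] D [ -0.9   6.7 -18.9] w [ 0.004 -0.009  0.008] F [-0.77  0.03 -0.06] wd 0.839 q6 1.29
   [ 0.004 -0.009  0.008] [-4.1 -5.6 18.8]
```

Emit:
{"fn": "servo_tool", "kwargs": {
  "targets": "0 -0.009 0.008 -3 -4 5 72; 0 0 0 -1 0 7 72; 0 0 0 0 0 4 72; 0 0 0 0 0 0 72"
}}

```text
time: 2.2
tool_pos: [0.439, -0.3909, 0.0244]
tcp_rot: [3.039, -0.771, 0.001]
wrist_force: [0.1, 0.6, 0.3]
width: 0.842
```

```bash
python3 -c "
from h import *
go(.4393,-.3873,.02,-.496,1)
"
```

```text
t 2.2 p [ 0.439  -0.3909  0.0244] D [ 0.3  3.6 -4.4] w [ 0.006 -0.002 -0.001] F [0.1  0.58 0.35] wd 0.842 q6 1.3
   [ 0.006 -0.002 -0.001] [-1.4 -3.4  4.4]
```

Emit:
{"fn": "servo_tool", "kwargs": {
  "targets": "0.006 0 0 -1 -3 4 72; 0 0 0 -1 -1 1 60; 0 0 0 0 0 0 45; 0 0 0 0 0 0 45; 0 0 0 0 0 0 45; 0 0 0 0 0 0 45; 0 0 0 0 0 0 45",
  "newtons": 60
}}

```text
time: 2.78
tool_pos: [0.4403, -0.3871, 0.0209]
tcp_rot: [3.044, -0.77, 0.009]
wrist_force: [0.3, -0.4, -1.1]
width: 0.619
```

```bash
python3 -c "
from h import *
go(.4393,-.3873,.02,-.496,1)
"
```

```text
t 2.78 p [ 0.4403 -0.3871  0.0209] D [-1.  -0.2 -0.9] w [ 0.001 -0.006  0.   ] F [ 0.27 -0.42 -1.13] wd 0.619 q6 1.3
   [ 0.001 -0.006  0.   ] [-0.7  0.7  0.9]
```

Emit:
{"fn": "servo_tool", "kwargs": {
  "targets": "0 0 0 0 0 -8 45; 0 0 0 0 0 -16 45; 0 0 0 0 0 -20 45; 0 0 0 0 0 -20 45; 0 0 0 0 0 -12 45; 0 0 0 0 0 -2 45; 0 0 0 0 0 0 45; 0 0 0 0 0 0 45"
}}

```text
time: 3.45
tool_pos: [0.4349, -0.3815, 0.0969]
tcp_rot: [-3.04, 0.769, 0.012]
wrist_force: [-0.2, -0.6, -5.7]
width: 0.62
```

```bash
python3 -c "
from h import *
go(.4555,.048,.12,.012,14)
"
```

```text
t 3.45 p [ 0.4349 -0.3815  0.0969] D [ 20.6 429.5  23.1] w [-0.006  0.008 -0.508] F [-0.21 -0.65 -5.75] wd 0.62 q6 1.3
   [-0.     0.001 -0.036] [-13.3 -27.7  -1.4]
   [-0.     0.001 -0.036] [-12.3 -28.2  -1.4]
   [-0.     0.001 -0.036] [-11.3 -28.6  -1.5]
   [-0.     0.001 -0.036] [-10.2 -29.   -1.5]
   [-0.     0.001 -0.036] [ -9.2 -29.3  -1.5]
   [-0.     0.001 -0.036] [ -8.1 -29.6  -1.5]
   [-0.     0.001 -0.036] [ -7.  -29.9  -1.5]
   [-0.     0.001 -0.036] [ -5.9 -30.1  -1.5]
   [-0.     0.001 -0.036] [ -4.8 -30.3  -1.6]
   [-0.     0.001 -0.036] [ -3.7 -30.5  -1.6]
   [-0.     0.001 -0.036] [ -2.6 -30.6  -1.6]
   [-0.     0.001 -0.036] [ -1.5 -30.7  -1.6]
   [-0.     0.001 -0.036] [ -0.4 -30.7  -1.6]
   [-0.     0.001 -0.036] [  0.7 -30.7  -1.6]
```

Emit:
{"fn": "servo_tool", "kwargs": {
  "targets": "0 0 -0.02 -7 -14 -6 45; 0 0 -0.036 -12 -28 -4 45; 0 0 -0.036 -11 -29 -3 45; 0 0 -0.036 -10 -29 -2 45; 0 0 -0.036 -9 -29 -2 45; 0 0 -0.036 -8 -29 -1 45; 0 0 -0.036 -7 -30 -1 45; 0 0 -0.036 -6 -30 -1 45"
}}

```text
time: 4.12
tool_pos: [0.4434, -0.1442, 0.111]
tcp_rot: [-3.111, 0.341, 0.029]
wrist_force: [0.5, 1.0, -5.0]
width: 0.618
```

```bash
python3 -c "
from h import *
go(.4555,.048,.12,.012,6)
"
```

```text
t 4.12 p [ 0.4434 -0.1442  0.111 ] D [ 12.1 192.2   9. ] w [-0.012  0.018 -0.231] F [ 0.53  1.01 -4.96] wd 0.618 q6 1.41
   [-0.002  0.003 -0.038] [ -5.  -31.7  -1.1]
   [-0.002  0.003 -0.038] [ -3.8 -31.9  -1.2]
   [-0.002  0.003 -0.038] [ -2.5 -32.   -1.2]
   [-0.002  0.003 -0.038] [ -1.3 -32.1  -1.3]
   [-0.002  0.003 -0.038] [ -0.1 -32.1  -1.4]
   [-0.002  0.003 -0.038] [  1.2 -32.1  -1.4]
```

Emit:
{"fn": "servo_tool", "kwargs": {
  "targets": "-0.002 0.003 -0.038 -5 -31 -1 45; -0.002 0.003 -0.038 -4 -31 -1 45; -0.002 0.003 -0.038 -3 -31 -1 45; -0.002 0.003 -0.038 -1 -31 -1 45; -0.002 0.003 -0.038 0 -28 -1 45; -0.002 0.003 -0.02 1 -16 -1 45; 0 0 0 0 -6 0 45; 0 0 0 0 0 0 45"
}}

```text
time: 4.78
tool_pos: [0.442, 0.0479, 0.1111]
tcp_rot: [-3.136, -0.019, 0.022]
wrist_force: [-0.6, -1.2, -5.0]
width: 0.618
```

```bash
python3 -c "
from h import *
go(.4555,.048,.12,.012,1)
d=wristcam('w2.png')
"
```

```text
t 4.78 p [0.442  0.0479 0.1111] D [13.5  0.1  8.9] w [-0.005  0.014  0.   ] F [-0.62 -1.17 -5.04] wd 0.618 q6 1.6
   [-0.005  0.014  0.   ] [13.4  0.  -9.1]
```

View pics/w2.png

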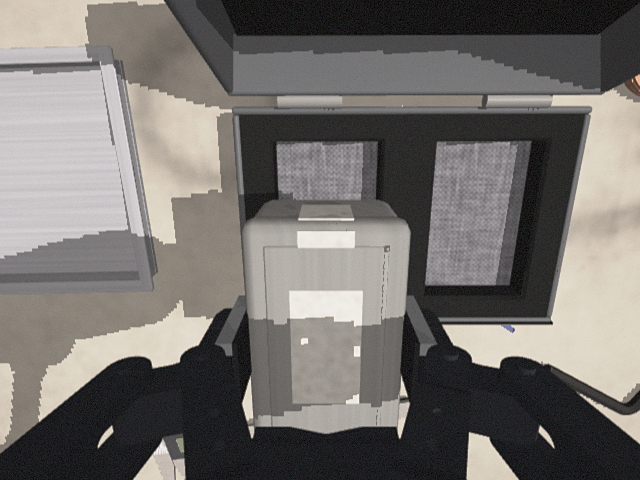

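```bash
python3 - <<'E'
import cv2
im=cv2.imread('pics/w2.png')
im=cv2.convertScaleAbs(im,alpha=1.6,beta=20)
cv2.imwrite('pics/w2a.png',cv2.resize(im[90:340,225:600],(800,533),interpolation=cv2.INTER_CUBIC))
cv2.imwrite('pics/w2b.png',cv2.resize(im[190:440,230:430],(480,600),interpolation=cv2.INTER_CUBIC))
E
```

```text
(no output)
```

View pics/w2a.png

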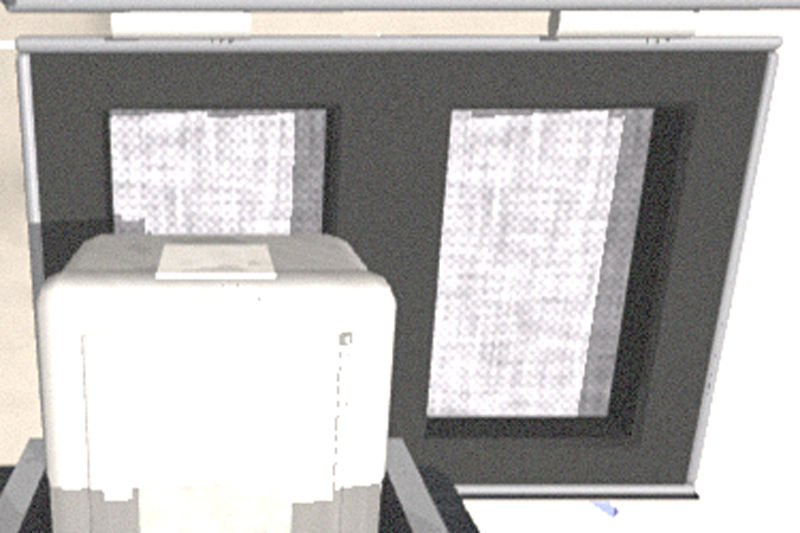

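View pics/w2b.png

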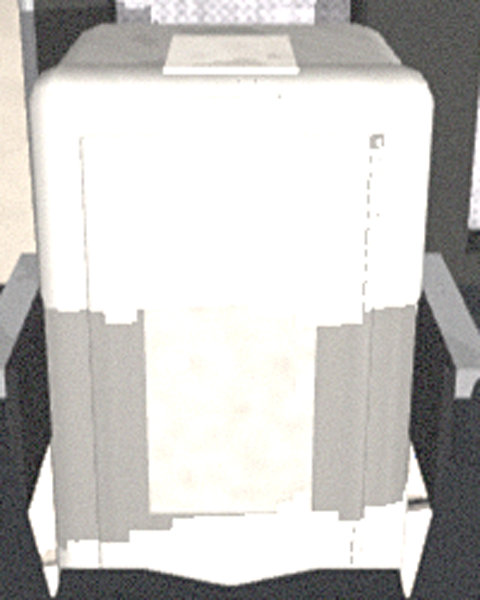

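```bash
python3 - <<'E'
from h import *
import pickle
s,Rm=cur()
d=read_camera('wrist');T=d['T_tool_cam']
print(s['tool_pos'],s['tcp_rot'])
# tool frame
t=dict(mtx=d['mtx'],eye=T[:3,3],orientation=R.from_matrix(T[:3,:3]).as_rotvec())
L=[(289,291),(363,291),(360,403),(292.5,403.5)]
P=np.array([onplane(t,p,-.0251) for p in L]); print('label tool',P.round(4),P.mean(0).round(4))
d['eye']=s['tool_pos']+Rm@T[:3,3]; d['orientation']=R.from_matrix(Rm@T[:3,:3]).as_rotvec()
f=lambda a,b:((a+.5)/2.1333-.5+225,(b+.5)/2.1333-.5+90)
for n,p,z in [('R TL',(449,108),.03),('R TR',(694,103),.03),('R BL',(427,437),.03),('R BR',(634,438),.03),('R floor BR',(608,416),.012),('R floor TR',(653,108),.012),('L TL',(109,110),.03),('L TR',(339,107),.03),('rim TL',(20,40),.032),('rim TR',(781,38),.032),('rim BR',(698,495),.032)]:
    print(n,onplane(d,f(*p),z).round(4))
E
```

```text
[0.44181544 0.04723177 0.11090523] [-3.13657929 -0.01841136  0.02323522]
label tool [[ 0.0202 -0.0116 -0.0251]
 [ 0.0202  0.0128 -0.0251]
 [-0.0241  0.013  -0.0251]
 [-0.0243 -0.0115 -0.0251]] [-0.002   0.0007 -0.0251]
R TL [ 0.5047 -0.0128  0.03  ]
R TR [ 0.5067 -0.076   0.03  ]
R BL [ 0.4105 -0.0156  0.03  ]
R BR [ 0.4111 -0.0764  0.03  ]
R floor BR [ 0.41  -0.077  0.012]
R floor TR [ 0.5043 -0.0747  0.012 ]
L TL [0.503  0.0757 0.03  ]
L TR [0.5046 0.0158 0.03  ]
rim TL [0.5201 0.0974 0.032 ]
rim TR [ 0.5229 -0.0937  0.032 ]
rim BR [ 0.3937 -0.0975  0.032 ]
```

```bash
python3 -c "
from h import *
go(.458,.0475,.07,.016,1)"
```

```text
t 4.88 p [0.4422 0.0463 0.1111] D [ 15.8   1.2 -41.1] w [-0.004  0.014 -0.005] F [ 0.61  0.04 -5.11] wd 0.62 q6 1.6
   [-0.004  0.014 -0.005] [16.4 -0.8 40.8]
```

Emit:
{"fn": "servo_tool", "kwargs": {
  "targets": "-0.004 0.012 -0.005 7 -1 6 45; 0 0 0 6 0 12 45; 0 0 0 2 0 10 45; 0 0 0 0 0 6 45; 0 0 0 0 0 0 45; 0 0 0 0 0 0 45"
}}

```text
time: 5.38
tool_pos: [0.4565, 0.0415, 0.0741]
tcp_rot: [3.139, 0.012, -0.008]
wrist_force: [0.3, 0.1, -5.2]
width: 0.62
```

```bash
python3 -c "
from h import *
go(.458,.0475,.033,.016,1)
d=wristcam('w3.png');s,Rm=cur()
im=cv2.convertScaleAbs(cv2.imread('pics/w3.png'),alpha=1.5,beta=15);cv2.imwrite('pics/w3a.png',im)"
```

```text
t 5.38 p [0.4565 0.0415 0.0741] D [  1.5   6.  -41.1] w [ 0.002  0.005 -0.008] F [ 0.35  0.05 -5.17] wd 0.62 q6 1.6
   [ 0.002  0.005 -0.008] [ 1.8 -6.1 41.1]
```

View pics/w3a.png

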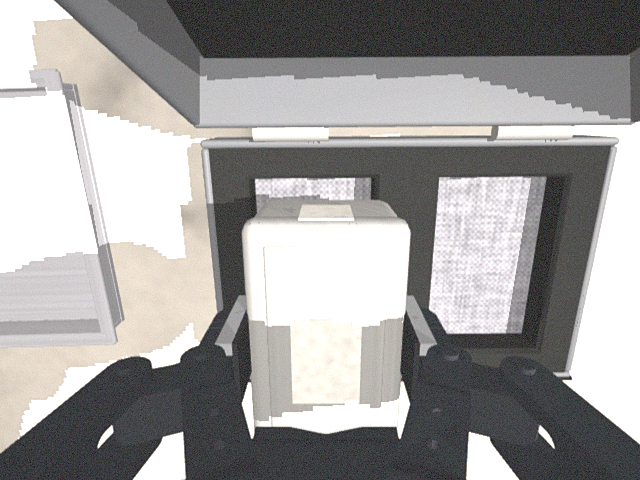

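```bash
python3 -c "
from h import *
s,Rm=cur();d=read_camera('wrist');T=d['T_tool_cam']
t=dict(mtx=d['mtx'],eye=T[:3,3],orientation=R.from_matrix(T[:3,:3]).as_rotvec())
for n,p,z in [('LTL',(254,178),.044),('LTR',(374,177),.044),('RTL',(436,177),.044),('RTR',(568,176),.044),('rimL',(204,144),.042),('rimR',(618,140),.042),('RBL',(429,348),.044)]:
    print(n,onplane(t,p,z).round(4))
"
```

```text
LTL [ 0.0475 -0.0339  0.044 ]
LTR [0.048  0.0236 0.044 ]
RTL [0.0481 0.0532 0.044 ]
RTR [0.0486 0.1162 0.044 ]
rimL [ 0.0635 -0.0558  0.042 ]
rimR [0.0654 0.135  0.042 ]
RBL [-0.0455  0.0572  0.044 ]
```

Emit:
{"fn": "servo_tool", "kwargs": {
  "targets": "0.002 0.004 -0.009 1 -4 4 45; 0 0 0 1 -2 6 45; 0 0 0 0 0 4 45; 0 0 0 0 0 0 45; 0 0 0 0 0 0 45"
}}

```text
time: 5.9
tool_pos: [0.4598, 0.0485, 0.0607]
tcp_rot: [-3.141, -0.029, -0.005]
wrist_force: [-0.3, 1.1, -5.3]
width: 0.622
```

```bash
python3 -c "
from h import *
go(.4587,.048,.033,.017,1)"
```

```text
t 5.9 p [0.4598 0.0485 0.0607] D [ -1.1  -0.5 -27.7] w [-0.    -0.003  0.001] F [-0.33  1.12 -5.28] wd 0.622 q6 1.6
   [-0.    -0.003  0.001] [-1.2  0.5 27.7]
```

Tin bottom is at about 40 mm, above the rim. I'll lower it slowly with small rows and watch the force.

Emit:
{"fn": "servo_tool", "kwargs": {
  "targets": "0 -0.003 0 -1 0 4 45; 0 0 0 0 0 5 45; 0 0 0 0 0 4 45; 0 0 0 0 0 0 45"
}}

```text
time: 6.23
tool_pos: [0.459, 0.0487, 0.0468]
tcp_rot: [-3.141, -0.03, -0.001]
wrist_force: [-1.7, 0.4, -5.1]
width: 0.621
```

```bash
python3 -c "
from h import *
go(.4587,.048,.033,.017,1)"
```

```text
t 6.23 p [0.459  0.0487 0.0468] D [ -0.3  -0.7 -13.8] w [-0.    -0.001  0.002] F [-1.69  0.42 -5.1 ] wd 0.621 q6 1.6
   [-0.    -0.001  0.002] [-0.4  0.7 13.8]
```

Tin bottom is now at about 26 mm, 4 mm into the pocket with no contact force.

Emit:
{"fn": "servo_tool", "kwargs": {
  "targets": "0 0 0 0 0 4 45; 0 0 0 0 0 4 45; 0 0 0 0 0 3 45; 0 0 0 0 0 1 45; 0 0 0 0 0 0 45"
}}

```text
time: 6.65
tool_pos: [0.4589, 0.0486, 0.033]
tcp_rot: [-3.141, -0.029, -0.0]
wrist_force: [-1.2, 1.0, -3.0]
width: 0.616
```

```bash
python3 -c "
from h import *
go(.4587,.048,.033,.017,1)"
```

```text
t 6.65 p [0.4589 0.0486 0.033 ] D [-0.2 -0.6 -0. ] w [-0.    -0.     0.002] F [-1.25  0.96 -2.98] wd 0.616 q6 1.6
   [-0.    -0.     0.002] [-0.2  0.6  0. ]
```

Emit:
{"fn": "servo_tool", "kwargs": {
  "targets": "0 0 0 0 0 1 45; 0 0 0 0 0 0 60; 0 0 0 0 0 0 66; 0 0 0 0 0 0 68; 0 0 0 0 0 -8 70; 0 0 0 0 0 -20 72; 0 0 0 0 0 -25 72; 0 0 0 0 0 -20 72"
}}

```text
time: 7.32
tool_pos: [0.4593, 0.0486, 0.1091]
tcp_rot: [-3.141, -0.029, 0.002]
wrist_force: [-0.3, 0.2, 0.0]
width: 0.844
```

```bash
python3 -c "
from h import *
go(.5219,-.2522,.13,-.027,10)
d=wristcam('w4.png')
im=cv2.convertScaleAbs(cv2.imread('pics/w4.png'),alpha=1.3,beta=10);cv2.imwrite('pics/w4a.png',im)"
```

```text
t 7.32 p [0.4593 0.0486 0.1091] D [  62.6 -300.8   20.9] w [-0.     0.001  0.046] F [-0.33  0.17  0.05] wd 0.844 q6 1.6
   [-0.     0.     0.005] [ 5.7 30.2 -2.1]
   [-0.     0.     0.005] [ 5.8 30.2 -2.1]
   [-0.     0.     0.005] [ 6.  30.1 -2.1]
   [-0.     0.     0.005] [ 6.1 30.1 -2.1]
   [-0.     0.     0.005] [ 6.2 30.1 -2.1]
   [-0.     0.     0.005] [ 6.4 30.1 -2.1]
   [-0.     0.     0.005] [ 6.5 30.  -2.1]
   [-0.     0.     0.005] [ 6.7 30.  -2.1]
   [-0.     0.     0.005] [ 6.8 30.  -2.1]
   [-0.     0.     0.005] [ 6.9 29.9 -2.1]
```

View pics/w4a.png

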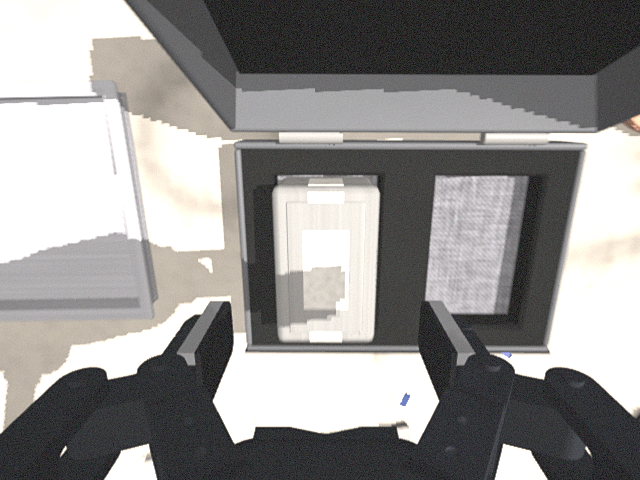

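Tin 1 (full, about 5 N) sits in the left pocket, its top seen at (326,262). Next is the middle tin.

Emit:
{"fn": "servo_tool", "kwargs": {
  "targets": "0 0 0.005 3 15 -4 72; 0 0 0.005 6 30 -4 72; 0 0 0.005 7 35 -4 72; 0 0 0.005 7 35 -3 72; 0 0 0.005 7 35 -2 72; 0 0 0.005 7 35 -1 72; 0 0 0.005 7 35 0 72; 0 0 0.005 7 30 0 72"
}}

```text
time: 8.03
tool_pos: [0.5225, -0.2069, 0.1461]
tcp_rot: [3.14, -0.019, 0.045]
wrist_force: [1.4, 0.2, 1.0]
width: 0.84
```

```bash
python3 -c "
from h import *
go(.5219,-.2522,.12,-.027,2)"
```

```text
t 8.03 p [ 0.5225 -0.2069  0.1461] D [ -0.6 -45.3 -26.1] w [ 0.001 -0.029  0.015] F [1.45 0.15 0.99] wd 0.84 q6 1.15
   [ 0.    -0.014  0.008] [-0.4 22.7 13.1]
   [ 0.    -0.014  0.008] [-0.  22.7 13.1]
```

Emit:
{"fn": "servo_tool", "kwargs": {
  "targets": "0 -0.014 0.008 -2 20 13 72; 0 -0.014 0.007 0 13 10 72; 0 0 0 0 3 3 72; 0 0 0 0 0 0 72; 0 0 0 0 0 0 72"
}}

```text
time: 8.45
tool_pos: [0.5246, -0.2538, 0.1252]
tcp_rot: [3.134, -0.056, 0.017]
wrist_force: [-0.6, 0.4, -0.4]
width: 0.839
```

```bash
python3 -c "
from h import *
go(.5219,-.2522,.02,-.027,1)
d=wristcam('w5.png')
s=proj(d,[.5219,-.2522,.046]);print(s)
print(label(d,s,138))
go(.5219,-.2522,.02,-.027,1)
"
```

```text
t 8.45 p [ 0.5246 -0.2538  0.1252] D [  -2.7    1.6 -105.2] w [ 0.007 -0.011 -0.009] F [-0.57  0.36 -0.45] wd 0.839 q6 1.11
   [ 0.007 -0.011 -0.009] [ -3.9  -2.2 105.2]
[321.52661112 254.65819348]
(array([325.2, 252.2]), array([ 0.5234, -0.2545,  0.046 ]), ((520.7554931640625, -253.137939453125), (24.004343032836914, 44.34413528442383), 88.71293640136719))
t 8.5 p [ 0.5246 -0.2535  0.1254] D [  -2.7    1.3 -105.4] w [ 0.007 -0.011 -0.008] F [ 0.24  0.21 -0.63] wd 0.844 q6 1.11
   [ 0.007 -0.011 -0.008] [ -3.9  -1.9 105.3]
```

View pics/w5.png

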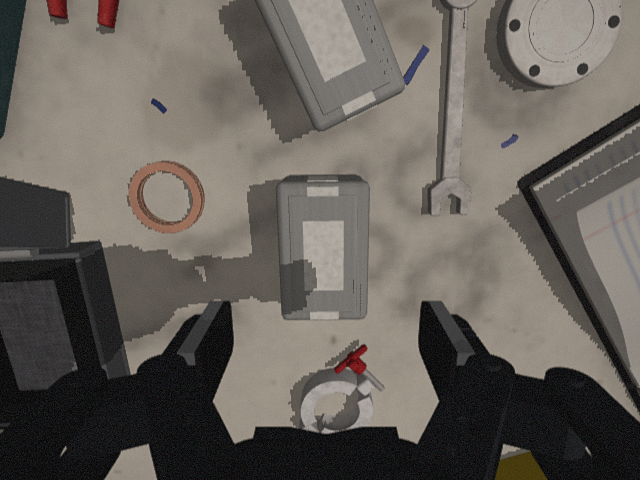

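Emit:
{"fn": "servo_tool", "kwargs": {
  "targets": "0.007 -0.01 -0.008 -2 0 10 72; 0 0 0 -2 0 20 72; 0 0 0 0 0 22 72; 0 0 0 0 0 22 72; 0 0 0 0 0 12 72; 0 0 0 0 0 0 72; 0 0 0 0 0 0 72"
}}

```text
time: 9.08
tool_pos: [0.523, -0.2471, 0.0391]
tcp_rot: [-3.141, 0.024, -0.008]
wrist_force: [-0.3, -0.1, 1.2]
width: 0.842
```

```bash
python3 -c "
from h import *
go(.521,-.253,.021,-.027,1)
"
```

```text
t 9.08 p [ 0.523  -0.2471  0.0391] D [ -2.   -5.9 -18.1] w [-0.    -0.005  0.011] F [-0.26 -0.05  1.18] wd 0.842 q6 1.1
   [-0.    -0.005  0.011] [-2.   6.  18.1]
```

Emit:
{"fn": "servo_tool", "kwargs": {
  "targets": "0 -0.005 0.01 -1 4 7 72; 0 0 0 -1 2 7 72; 0 0 0 0 0 3 72; 0 0 0 0 0 0 72"
}}

```text
time: 9.42
tool_pos: [0.523, -0.2538, 0.0238]
tcp_rot: [3.14, -0.039, 0.006]
wrist_force: [0.7, 0.1, -0.3]
width: 0.841
```

```bash
python3 -c "
from h import *
go(.521,-.253,.021,-.027,1)
"
```

```text
t 9.42 p [ 0.523  -0.2538  0.0238] D [-2.   0.8 -2.8] w [ 0.002 -0.004  0.002] F [ 0.73  0.12 -0.28] wd 0.841 q6 1.1
   [ 0.002 -0.004  0.002] [-2.1 -0.8  2.8]
```

Emit:
{"fn": "servo_tool", "kwargs": {
  "targets": "0 0 0 -2 0 2 65; 0 0 0 0 0 0 45; 0 0 0 0 0 0 45; 0 0 0 0 0 0 45; 0 0 0 0 0 0 45; 0 0 0 0 0 0 45; 0 0 0 0 0 -5 45; 0 0 0 0 0 -10 45"
}}

```text
time: 10.08
tool_pos: [0.518, -0.2522, 0.0346]
tcp_rot: [-3.139, 0.041, 0.002]
wrist_force: [-1.4, -0.8, -7.3]
width: 0.618
```

Emit:
{"fn": "servo_tool", "kwargs": {
  "targets": "0 0 0 0 0 -18 45; 0 0 0 0 0 -20 45; 0 0 0 0 0 -18 45; 0 0 0 0 0 -6 45; 0 0 0 0 0 0 45; 0 0 0 0 0 0 45"
}}

```text
time: 10.58
tool_pos: [0.5135, -0.2504, 0.0976]
tcp_rot: [-3.135, 0.041, 0.015]
wrist_force: [0.1, 0.2, -6.9]
width: 0.619
```

```bash
python3 -c "
from h import *
go(.458,-.044,.12,.017,8)
"
```

```text
t 10.58 p [ 0.5135 -0.2504  0.0976] D [-55.5 206.4  22.4] w [-0.006  0.01  -0.043] F [ 0.05  0.19 -6.93] wd 0.619 q6 1.1
   [-0.001  0.001 -0.005] [ -7.6 -25.6  -2.6]
   [-0.001  0.001 -0.005] [ -7.5 -25.7  -2.6]
   [-0.001  0.001 -0.005] [ -7.4 -25.7  -2.6]
   [-0.001  0.001 -0.005] [ -7.2 -25.7  -2.7]
   [-0.001  0.001 -0.005] [ -7.1 -25.8  -2.7]
   [-0.001  0.001 -0.005] [ -6.9 -25.8  -2.7]
   [-0.001  0.001 -0.005] [ -6.8 -25.8  -2.7]
   [-0.001  0.001 -0.005] [ -6.6 -25.9  -2.8]
```

The middle tin is also full (about 6.9 N), so it goes to the right pocket.

Emit:
{"fn": "servo_tool", "kwargs": {
  "targets": "0 0 -0.005 -4 -13 -8 45; 0 0 -0.005 -7 -26 -8 45; -0.001 0.002 -0.005 -7 -28 -4 45; -0.001 0.002 -0.005 -7 -28 -2 45; -0.001 0.002 -0.005 -7 -28 -1 45; 0 0.002 -0.005 -7 -28 0 45; 0 0 -0.005 -6 -22 0 45; 0 0 0 -5 -10 0 45"
}}

```text
time: 11.25
tool_pos: [0.4578, -0.0618, 0.1128]
tcp_rot: [-3.136, -0.005, 0.022]
wrist_force: [-0.2, 0.7, -6.8]
width: 0.613
```

Emit:
{"fn": "servo_tool", "kwargs": {
  "targets": "0 0 0 0 -2 0 45; 0 0 0 0 0 0 45"
}}

```text
time: 11.42
tool_pos: [0.4544, -0.0573, 0.1104]
tcp_rot: [-3.135, -0.011, 0.03]
wrist_force: [0.8, 0.4, -6.8]
width: 0.616
```

```bash
python3 -c "
from h import *
go(.459,-.044,.08,.017,1)
d=wristcam('w6.png')
im=cv2.convertScaleAbs(cv2.imread('pics/w6.png'),alpha=1.5,beta=15);cv2.imwrite('pics/w6a.png',im)"
```

```text
t 11.42 p [ 0.4544 -0.0573  0.1104] D [  4.6  13.3 -30.4] w [-0.007  0.019 -0.01 ] F [ 0.78  0.39 -6.85] wd 0.616 q6 1.38
   [-0.007  0.019 -0.01 ] [  5.2 -13.1  30.4]
```

View pics/w6a.png

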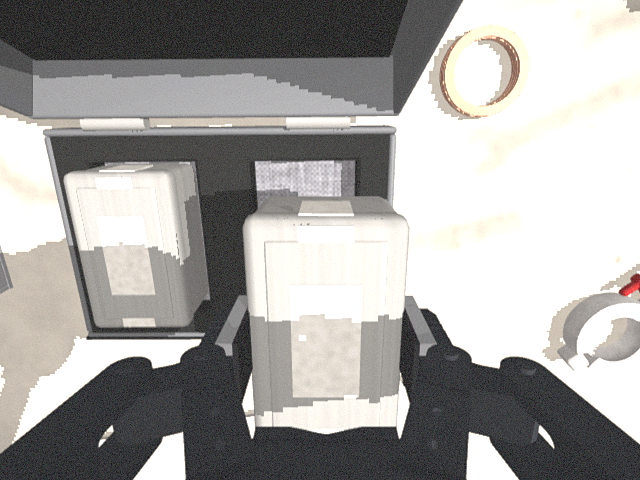

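```bash
python3 - <<'E'
from h import *
im=cv2.imread('pics/w6.png')
g=im.mean(2)
for c in (300,328,355): print(c,'col', [(r,int(g[r,c])) for r in range(272,296,2)],[(r,int(g[r,c])) for r in range(388,408,2)])
for r in (330,380): print(r,[(c,int(g[r,c])) for c in range(284,300,2)],[(c,int(g[r,c])) for c in range(352,370,2)])
E
```

```text
300 col [(272, 157), (274, 158), (276, 156), (278, 159), (280, 158), (282, 158), (284, 152), (286, 228), (288, 227), (290, 224), (292, 220), (294, 218)] [(388, 139), (390, 137), (392, 138), (394, 135), (396, 137), (398, 98), (400, 99), (402, 93), (404, 91), (406, 136)]
328 col [(272, 157), (274, 156), (276, 159), (278, 161), (280, 157), (282, 158), (284, 151), (286, 219), (288, 217), (290, 220), (292, 222), (294, 221)] [(388, 132), (390, 129), (392, 136), (394, 139), (396, 144), (398, 88), (400, 136), (402, 157), (404, 153), (406, 158)]
355 col [(272, 162), (274, 160), (276, 156), (278, 161), (280, 160), (282, 161), (284, 152), (286, 228), (288, 223), (290, 221), (292, 215), (294, 216)] [(388, 134), (390, 131), (392, 137), (394, 137), (396, 229), (398, 153), (400, 156), (402, 153), (404, 159), (406, 153)]
330 [(284, 94), (286, 100), (288, 101), (290, 97), (292, 134), (294, 135), (296, 138), (298, 139)] [(352, 139), (354, 139), (356, 136), (358, 136), (360, 133), (362, 95), (364, 102), (366, 95), (368, 99)]
380 [(284, 102), (286, 97), (288, 97), (290, 97), (292, 117), (294, 142), (296, 142), (298, 143)] [(352, 139), (354, 138), (356, 138), (358, 143), (360, 92), (362, 103), (364, 95), (366, 94), (368, 101)]
```

```bash
python3 -c "
from h import *
s,Rm=cur();d=read_camera('wrist');T=d['T_tool_cam']
t=dict(mtx=d['mtx'],eye=T[:3,3],orientation=R.from_matrix(T[:3,:3]).as_rotvec())
P=[onplane(t,p,-.0245) for p in [(290,285),(363,285),(359,397),(292.5,397)]];print(np.array(P).round(4),np.mean(P,0))
# case points in world with the pose of picture
p0=np.array([.4544,-.0573,.1104]); Rm=R.from_rotvec([-3.135,-.011,.03]).as_matrix()
d['eye']=p0+Rm@T[:3,3]; d['orientation']=R.from_matrix(Rm@T[:3,:3]).as_rotvec()
for n,p,z in [('RTL',(253.5,161),.03),('RTR',(357,160),.03),('rimL',(46,132),.032),('rimR',(395,131),.032)]: print(n,onplane(d,p,z).round(4))
go(.459,-.044,.08,.017,1)
"
```

```text
[[ 0.0221 -0.0113 -0.0245]
 [ 0.0221  0.0128 -0.0245]
 [-0.022   0.0126 -0.0245]
 [-0.022  -0.0115 -0.0245]] [ 5.54970513e-05  6.45197153e-04 -2.45000000e-02]
RTL [ 0.5046 -0.0162  0.03  ]
RTR [ 0.5056 -0.0744  0.03  ]
rimL [0.5196 0.0964 0.032 ]
rimR [ 0.5216 -0.0944  0.032 ]
t 11.52 p [ 0.4548 -0.0582  0.1106] D [  4.2  14.2 -30.6] w [-0.007  0.019 -0.011] F [-0.16  0.43 -6.04] wd 0.617 q6 1.38
   [-0.007  0.019 -0.011] [  4.8 -14.   30.6]
```

Emit:
{"fn": "servo_tool", "kwargs": {
  "targets": "-0.006 0.018 -0.01 2 -6 8 45; 0 0 0 1 -5 10 45; 0 0 0 0 -2 10 45; 0 0 0 0 0 6 45; 0 0 0 0 0 0 45; 0 0 0 0 0 0 45"
}}

```text
time: 12.02
tool_pos: [0.4604, -0.0497, 0.0741]
tcp_rot: [3.14, 0.017, 0.0]
wrist_force: [-0.3, 1.0, -6.3]
width: 0.617
```

```bash
python3 -c "
from h import *
go(.458,-.0442,.06,.017,1)
"
```

```text
t 12.02 p [ 0.4604 -0.0497  0.0741] D [ -2.4   5.5 -14.1] w [ 0.002 -0.    -0.006] F [-0.27  1.   -6.25] wd 0.617 q6 1.4
   [ 0.002 -0.    -0.006] [-2.4 -5.6 14.1]
```

Emit:
{"fn": "servo_tool", "kwargs": {
  "targets": "0.002 0 -0.006 -1 -4 4 45; 0 0 0 -1 -1 5 45; 0 0 0 0 0 3 45; 0 0 0 0 0 0 45; 0 0 0 0 0 0 45"
}}

```text
time: 12.43
tool_pos: [0.4589, -0.0451, 0.0611]
tcp_rot: [-3.141, -0.025, -0.001]
wrist_force: [0.4, -0.3, -6.5]
width: 0.623
```

```bash
python3 -c "
from h import *
go(.458,-.0442,.034,.017,1)
d=wristcam('w7.png')
im=cv2.convertScaleAbs(cv2.imread('pics/w7.png'),alpha=1.5,beta=15);cv2.imwrite('pics/w7a.png',im)"
```

```text
t 12.43 p [ 0.4589 -0.0451  0.0611] D [ -0.9   0.9 -27.1] w [-0.    -0.    -0.001] F [ 0.42 -0.3  -6.46] wd 0.623 q6 1.4
   [-0.    -0.    -0.001] [-0.8 -0.9 27.1]
```

View pics/w7a.png

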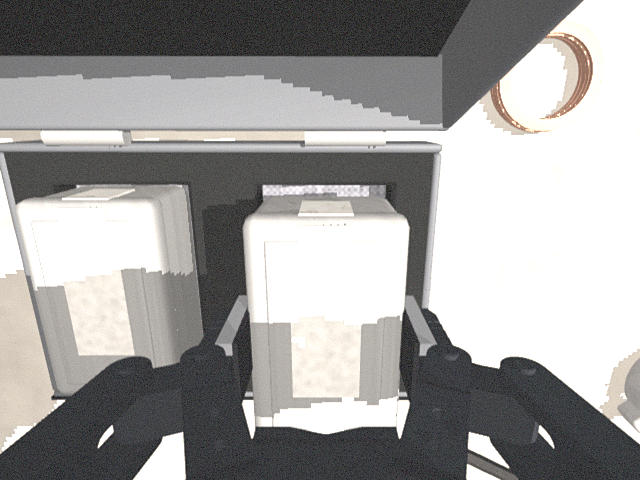

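Emit:
{"fn": "servo_tool", "kwargs": {
  "targets": "0 0 0 -1 -1 4 45; 0 0 0 0 0 5 45; 0 0 0 0 0 4 45; 0 0 0 0 0 0 45"
}}

```text
time: 12.82
tool_pos: [0.4588, -0.0441, 0.048]
tcp_rot: [3.141, 0.026, 0.005]
wrist_force: [-0.4, -0.5, -7.0]
width: 0.62
```

```bash
python3 -c "
from h import *
go(.458,-.0442,.034,.017,1)
"
```

```text
t 12.82 p [ 0.4588 -0.0441  0.048 ] D [ -0.8  -0.1 -14. ] w [ 0.    -0.003 -0.001] F [-0.45 -0.46 -7.01] wd 0.62 q6 1.4
   [ 0.    -0.003 -0.001] [-0.8  0.1 14. ]
```

Emit:
{"fn": "servo_tool", "kwargs": {
  "targets": "0 -0.003 0 -1 0 4 45; 0 0 0 0 0 4 45; 0 0 0 0 0 3 45; 0 0 0 0 0 1 45; 0 0 0 0 0 0 45"
}}

```text
time: 13.23
tool_pos: [0.4577, -0.0442, 0.0349]
tcp_rot: [3.141, 0.026, -0.001]
wrist_force: [-1.2, 0.1, -0.4]
width: 0.619
```

```bash
python3 -c "
from h import *
go(.458,-.0442,.034,.017,1)
"
```

```text
t 13.23 p [ 0.4577 -0.0442  0.0349] D [ 0.3  0.  -0.9] w [ 0.     0.001 -0.001] F [-1.21  0.1  -0.44] wd 0.619 q6 1.4
   [ 0.     0.001 -0.001] [0.3 0.  0.9]
```

Emit:
{"fn": "servo_tool", "kwargs": {
  "targets": "0 0 0 0 0 1 45; 0 0 0 0 0 0 60; 0 0 0 0 0 0 66; 0 0 0 0 0 0 68; 0 0 0 0 0 -8 70; 0 0 0 0 0 -20 72; 0 0 0 0 0 -25 72; 0 0 0 0 0 -20 72"
}}

```text
time: 13.9
tool_pos: [0.4592, -0.0444, 0.1112]
tcp_rot: [3.141, 0.026, 0.0]
wrist_force: [1.0, 0.3, 0.3]
width: 0.845
```

```bash
python3 -c "
from h import *
go(.645,-.2587,.13,.408,9)
d=wristcam('w8.png')
import pickle;pickle.dump(d,open('w8.pkl','wb'))
im=cv2.convertScaleAbs(cv2.imread('pics/w8.png'),alpha=1.3,beta=10);cv2.imwrite('pics/w8a.png',im)"
```

```text
t 13.9 p [ 0.4592 -0.0444  0.1112] D [ 185.8 -214.3   18.8] w [ 0.001  0.    -0.392] F [1.   0.25 0.31] wd 0.845 q6 1.4
   [ 0.     0.    -0.044] [20.3 24.1 -2.1]
   [ 0.     0.    -0.044] [19.2 25.  -2.1]
   [ 0.     0.    -0.044] [18.1 25.8 -2.1]
   [ 0.     0.    -0.044] [16.9 26.6 -2.1]
   [ 0.     0.    -0.044] [15.8 27.3 -2.1]
   [ 0.     0.    -0.044] [14.6 27.9 -2.1]
   [ 0.     0.    -0.044] [13.3 28.6 -2.1]
   [ 0.     0.    -0.044] [12.1 29.1 -2.1]
   [ 0.     0.    -0.044] [10.8 29.6 -2.1]
```

View pics/w8a.png

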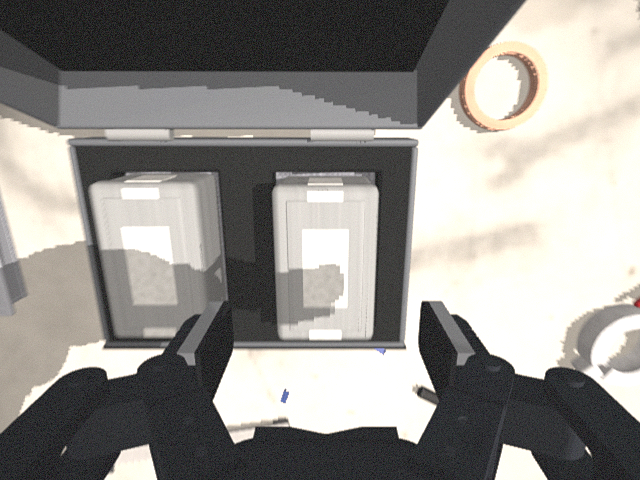

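Both pockets are filled and both tins look level, with their tops at (155,255) and (325,258). For the far tin I go sideways first so the hand clears the lid.

Emit:
{"fn": "servo_tool", "kwargs": {
  "targets": "0 0 -0.02 0 14 -8 80; 0 0 -0.04 0 30 -8 80; 0 0 -0.044 4 36 -6 80; 0 0 -0.044 6 38 -3 80; 0 0 -0.044 14 38 0 80; 0 0 -0.044 22 34 0 80; 0 0 -0.044 28 28 0 80; 0 0 -0.044 30 20 0 80"
}}

```text
time: 14.62
tool_pos: [0.6039, -0.2631, 0.1573]
tcp_rot: [3.079, 0.558, 0.036]
wrist_force: [-0.2, 0.3, 0.4]
width: 0.941
```

```bash
python3 -c "
from h import *
go(.645,-.2587,.125,.408,3)
"
```

```text
t 14.62 p [ 0.6039 -0.2631  0.1573] D [ 41.1   4.4 -32.3] w [ 0.016 -0.02  -0.05 ] F [-0.22  0.28  0.4 ] wd 0.941 q6 0.76
   [ 0.005 -0.007 -0.017] [13.1  3.3 11.1]
   [ 0.005 -0.007 -0.017] [13.1  3.5 11. ]
   [ 0.005 -0.007 -0.017] [13.1  3.8 10.9]
```

Emit:
{"fn": "servo_tool", "kwargs": {
  "targets": "0.005 -0.007 -0.017 10 3 11 74; 0.005 -0.007 -0.017 10 3 10 72; 0.004 -0.005 -0.012 4 1 6 72; 0 0 0 0 0 0 72; 0 0 0 0 0 0 72"
}}

```text
time: 15.03
tool_pos: [0.6403, -0.2678, 0.1348]
tcp_rot: [3.067, 0.63, 0.018]
wrist_force: [0.8, 0.5, 0.4]
width: 0.847
```

```bash
python3 -c "
from h import *
go(.645,-.2587,.02,.408,1)
d=wristcam('w9.png')
s=proj(d,[.645,-.2587,.046]);print(s)
print(label(d,s,138))
go(.645,-.2587,.02,.408,1)
"
```

```text
t 15.03 p [ 0.6403 -0.2678  0.1348] D [   4.7    9.1 -114.8] w [ 0.012 -0.009 -0.003] F [0.83 0.54 0.43] wd 0.847 q6 0.73
   [ 0.012 -0.009 -0.003] [  6.9  -7.9 114.8]
[312.9886963  232.91493499]
(array([315.2, 234.7]), array([ 0.6445, -0.2604,  0.046 ]), ((643.4393920898438, -259.9306640625), (43.912925720214844, 24.061012268066406), 23.171415328979492))
t 15.08 p [ 0.6399 -0.2676  0.1348] D [   5.1    8.9 -114.8] w [ 0.012 -0.009 -0.003] F [-0.01  1.03  0.32] wd 0.839 q6 0.73
   [ 0.012 -0.009 -0.003] [  7.2  -7.6 114.8]
```

View pics/w9.png

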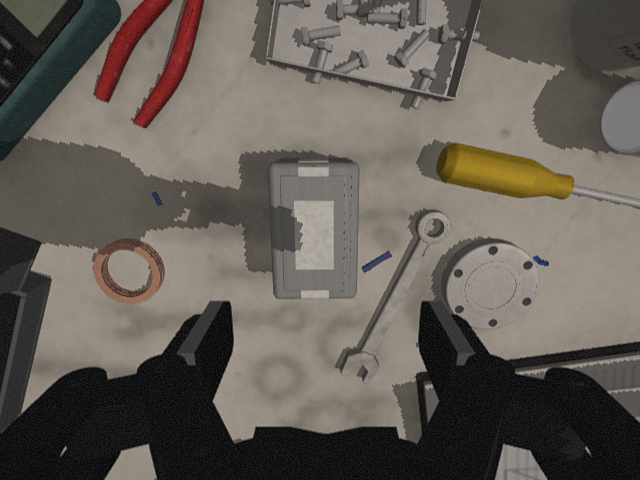

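Emit:
{"fn": "servo_tool", "kwargs": {
  "targets": "0.012 -0.009 -0.003 4 -4 12 72; 0 0 0 2 -2 22 72; 0 0 0 0 0 22 72; 0 0 0 0 0 22 72; 0 0 0 0 0 12 72; 0 0 0 0 0 3 72; 0 0 0 0 0 0 72"
}}

```text
time: 15.67
tool_pos: [0.6417, -0.257, 0.0418]
tcp_rot: [3.076, 0.636, 0.003]
wrist_force: [0.0, 0.3, 0.4]
width: 0.838
```

```bash
python3 -c "
from h import *
go(.6438,-.2602,.021,.405,1)
"
```

```text
t 15.67 p [ 0.6417 -0.257   0.0418] D [  2.1  -3.2 -20.8] w [ 0.001 -0.002  0.003] F [0.04 0.35 0.45] wd 0.838 q6 0.74
   [ 0.001 -0.002  0.003] [ 0.6  3.8 20.8]
```

Emit:
{"fn": "servo_tool", "kwargs": {
  "targets": "0 0 0.003 1 3 8 72; 0 0 0 0 1 8 72; 0 0 0 0 0 4 72; 0 0 0 0 0 1 65; 0 0 0 0 0 0 45; 0 0 0 0 0 0 45; 0 0 0 0 0 0 45; 0 0 0 0 0 0 45"
}}

```text
time: 16.33
tool_pos: [0.6475, -0.2618, 0.024]
tcp_rot: [3.074, 0.63, 0.012]
wrist_force: [0.6, 0.7, -0.9]
width: 0.619
```

Emit:
{"fn": "servo_tool", "kwargs": {
  "targets": "0 0 0 0 0 0 45; 0 0 0 0 0 -6 45; 0 0 0 0 0 -14 45; 0 0 0 0 0 -20 45; 0 0 0 0 0 -20 45; 0 0 0 0 0 -12 45; 0 0 0 0 0 0 45; 0 0 0 0 0 0 45"
}}

```text
time: 17.0
tool_pos: [0.646, -0.2613, 0.1021]
tcp_rot: [3.074, 0.63, 0.01]
wrist_force: [0.9, -0.3, -2.4]
width: 0.618
```

```bash
python3 -c "
from h import *
go(.4753,.2458,.12,.05,18)
"
```

```text
t 17.0 p [ 0.646  -0.2613  0.1021] D [-170.7  507.1   17.9] w [ 0.003 -0.007  0.354] F [ 0.94 -0.32 -2.39] wd 0.618 q6 0.75
   [ 0.   -0.    0.02] [  2.4 -29.6  -1.1]
   [ 0.   -0.    0.02] [  1.8 -29.7  -1.1]
   [ 0.   -0.    0.02] [  1.2 -29.7  -1.1]
   [ 0.   -0.    0.02] [  0.6 -29.7  -1.1]
   [ 0.   -0.    0.02] [  0.  -29.7  -1.1]
   [ 0.   -0.    0.02] [ -0.6 -29.7  -1.1]
   [ 0.   -0.    0.02] [ -1.1 -29.7  -1.1]
   [ 0.   -0.    0.02] [ -1.7 -29.7  -1.1]
   [ 0.   -0.    0.02] [ -2.3 -29.6  -1.1]
   [ 0.   -0.    0.02] [ -2.9 -29.6  -1.1]
   [ 0.   -0.    0.02] [ -3.5 -29.5  -1.1]
   [ 0.   -0.    0.02] [ -4.1 -29.4  -1.1]
   [ 0.   -0.    0.02] [ -4.6 -29.4  -1. ]
   [ 0.   -0.    0.02] [ -5.2 -29.3  -1. ]
   [ 0.   -0.    0.02] [ -5.8 -29.2  -1. ]
   [ 0.   -0.    0.02] [ -6.4 -29.   -1. ]
   [ 0.   -0.    0.02] [ -6.9 -28.9  -1. ]
   [ 0.   -0.    0.02] [ -7.5 -28.8  -1. ]
```

The far tin is empty (about 2 N or less). It goes to the tray, passing in front of the open lid.

```bash
python3 -c "
from h import *
go(.43,-.15,.14,.2,8)
"
```

```text
t 17.0 p [ 0.646  -0.2613  0.1021] D [-216.   111.3   37.9] w [ 0.004 -0.006  0.204] F [ 0.94 -0.32 -2.39] wd 0.618 q6 0.75
   [ 0.    -0.001  0.026] [-19.3 -23.4  -5. ]
   [ 0.    -0.001  0.026] [-19.9 -22.9  -4.9]
   [ 0.    -0.001  0.026] [-20.5 -22.4  -4.9]
   [ 0.    -0.001  0.026] [-21.1 -21.9  -4.9]
   [ 0.    -0.001  0.026] [-21.6 -21.3  -4.8]
   [ 0.    -0.001  0.026] [-22.2 -20.8  -4.8]
   [ 0.    -0.001  0.026] [-22.7 -20.2  -4.8]
   [ 0.    -0.001  0.026] [-23.2 -19.6  -4.8]
```

Emit:
{"fn": "servo_tool", "kwargs": {
  "targets": "0 0 0.015 -10 -12 -6 45; 0 0 0.026 -20 -22 -6 45; 0 0 0.026 -20 -22 -5 45; 0 0 0.026 -21 -22 -5 45; 0 0 0.026 -22 -21 -5 45; 0 0 0.026 -22 -21 -5 45; 0 0 0.026 -22 -20 -5 45; 0 0 0.026 -22 -20 -4 45"
}}

```text
time: 17.67
tool_pos: [0.4389, -0.1559, 0.1362]
tcp_rot: [3.124, 0.309, 0.008]
wrist_force: [0.1, -0.2, -1.0]
width: 0.619
```

```bash
python3 -c "
from h import *
go(.43,.12,.14,.1,8)
"
```

```text
t 17.67 p [ 0.4389 -0.1559  0.1362] D [ -8.9 275.9   3.8] w [ 0.002 -0.005  0.097] F [ 0.12 -0.15 -0.99] wd 0.619 q6 0.98
   [ 0.    -0.001  0.012] [  5.7 -34.   -0.5]
   [ 0.    -0.001  0.012] [  5.2 -34.1  -0.5]
   [ 0.    -0.001  0.012] [  4.8 -34.2  -0.5]
   [ 0.    -0.001  0.012] [  4.4 -34.2  -0.5]
   [ 0.    -0.001  0.012] [  4.  -34.3  -0.5]
   [ 0.    -0.001  0.012] [  3.6 -34.3  -0.5]
   [ 0.    -0.001  0.012] [  3.2 -34.4  -0.5]
   [ 0.    -0.001  0.012] [  2.7 -34.4  -0.5]
```

Emit:
{"fn": "servo_tool", "kwargs": {
  "targets": "0 0 0.012 8 -30 0 45; 0 0 0.012 6 -34 0 45; 0 0 0.012 5 -34 0 45; 0 0 0.012 4 -34 0 45; 0 0 0.012 4 -34 0 45; 0 0 0.012 4 -34 0 45; 0 0 0.012 3 -34 0 45; 0 0 0.012 3 -34 0 45"
}}

```text
time: 18.33
tool_pos: [0.4241, 0.1222, 0.131]
tcp_rot: [3.136, 0.13, -0.002]
wrist_force: [0.5, -0.1, -1.0]
width: 0.618
```

```bash
python3 -c "
from h import *
go(.4753,.2458,.12,.05,5)
"
```

```text
t 18.33 p [0.4241 0.1222 0.131 ] D [ 51.2 123.6 -11. ] w [0.003 0.001 0.033] F [ 0.5  -0.12 -1.02] wd 0.618 q6 1.72
   [0.001 0.    0.007] [ 12.3 -23.8   2.1]
   [0.001 0.    0.007] [ 12.1 -23.9   2.1]
   [0.001 0.    0.007] [ 11.9 -23.9   2.2]
   [0.001 0.    0.007] [ 11.8 -24.    2.2]
   [0.001 0.    0.007] [ 11.6 -24.1   2.2]
```

Emit:
{"fn": "servo_tool", "kwargs": {
  "targets": "0 0 0.007 12 -30 2 45; 0 0 0.007 14 -32 2 45; 0 0 0.007 13 -26 2 45; 0 0 0.007 8 -14 2 45; 0 0 0.005 2 -6 0 45; 0 0 0 0 0 0 45; 0 0 0 0 0 0 45"
}}

```text
time: 18.92
tool_pos: [0.4605, 0.2449, 0.1179]
tcp_rot: [3.137, 0.09, -0.01]
wrist_force: [1.0, -0.8, -2.7]
width: 0.616
```

```bash
python3 -c "
from h import *
go(.4753,.2458,.027,.05,1)
d=wristcam('w10.png')
im=cv2.convertScaleAbs(cv2.imread('pics/w10.png'),alpha=1.2,beta=10);cv2.imwrite('pics/w10a.png',im)
d=snap('top','t10.png')"
```

```text
t 18.92 p [0.4605 0.2449 0.1179] D [ 14.8   0.9 -90.9] w [0.003 0.007 0.007] F [ 1.02 -0.81 -2.71] wd 0.616 q6 1.95
   [0.003 0.007 0.007] [15.4 -0.4 90.8]
```

View pics/w10a.png

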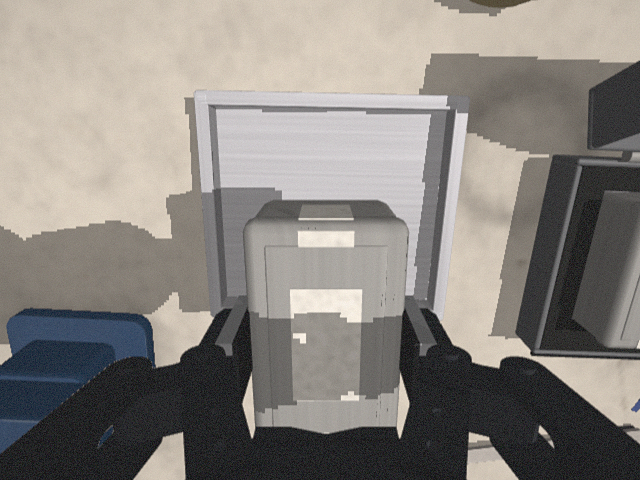

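Emit:
{"fn": "servo_tool", "kwargs": {
  "targets": "0.003 0.006 0.006 6 0 10 45; 0 0 0 6 0 18 45; 0 0 0 3 0 20 45; 0 0 0 0 0 16 45; 0 0 0 0 0 8 45; 0 0 0 0 0 0 45; 0 0 0 0 0 0 45"
}}

```text
time: 19.6
tool_pos: [0.476, 0.2368, 0.0465]
tcp_rot: [3.141, 0.064, 0.005]
wrist_force: [-0.3, -0.9, -1.2]
width: 0.62
```

```bash
python3 -c "
from h import *
go(.4753,.2458,.027,.05,1)
"
```

```text
t 19.6 p [0.476  0.2368 0.0465] D [ -0.7   9.  -19.5] w [ 0.    -0.003 -0.009] F [-0.32 -0.89 -1.18] wd 0.62 q6 1.95
   [ 0.    -0.003 -0.009] [-0.4 -9.  19.5]
```

Emit:
{"fn": "servo_tool", "kwargs": {
  "targets": "0 -0.003 -0.008 0 -5 5 45; 0 0 0 0 -3 6 45; 0 0 0 0 -1 4 45; 0 0 0 0 0 2 45; 0 0 0 0 0 0 45"
}}

```text
time: 20.02
tool_pos: [0.4778, 0.247, 0.0316]
tcp_rot: [-3.139, -0.076, -0.008]
wrist_force: [-0.1, 1.0, -1.7]
width: 0.618
```

```bash
python3 -c "
from h import *
go(.4753,.2458,.026,.05,1)
"
```

```text
t 20.02 p [0.4778 0.247  0.0316] D [-2.5 -1.2 -5.6] w [-0.002 -0.005 -0.001] F [-0.07  1.   -1.7 ] wd 0.618 q6 1.95
   [-0.002 -0.005 -0.001] [-2.6  1.1  5.6]
```

Emit:
{"fn": "servo_tool", "kwargs": {
  "targets": "-0.002 -0.005 0 -1 0 3 45; 0 0 0 0 0 2 45; 0 0 0 0 0 1 45; 0 0 0 0 0 1 45; 0 0 0 0 0 0 45"
}}

```text
time: 20.43
tool_pos: [0.4776, 0.2479, 0.0265]
tcp_rot: [3.14, 0.078, 0.001]
wrist_force: [0.2, -0.0, -1.5]
width: 0.622
```

```bash
python3 -c "
from h import *
go(.4753,.2458,.026,.05,1)
"
```

```text
t 20.43 p [0.4776 0.2479 0.0265] D [-2.3 -2.1 -0.5] w [ 0.    -0.001 -0.   ] F [ 0.24 -0.03 -1.49] wd 0.622 q6 1.95
   [ 0.    -0.001 -0.   ] [-2.4  2.   0.5]
```

Emit:
{"fn": "servo_tool", "kwargs": {
  "targets": "0 0 0 0 0 2 45; 0 0 0 0 0 1 45; 0 0 0 0 0 1 45; 0 0 0 0 0 0 45"
}}

```text
time: 20.77
tool_pos: [0.4781, 0.2482, 0.0264]
tcp_rot: [3.14, 0.078, 0.001]
wrist_force: [0.8, -0.2, -1.0]
width: 0.622
```

```bash
python3 -c "
from h import *
go(.4753,.2458,.026,.05,1)
"
```

```text
t 20.77 p [0.4781 0.2482 0.0264] D [-2.8 -2.4 -0.4] w [ 0.    -0.001 -0.   ] F [ 0.76 -0.2  -0.97] wd 0.622 q6 1.95
   [ 0.    -0.001 -0.   ] [-3.   2.3  0.4]
```

Emit:
{"fn": "servo_tool", "kwargs": {
  "targets": "0 0 0 0 0 4 45; 0 0 0 0 0 3 45; 0 0 0 0 0 0 45"
}}

```text
time: 21.02
tool_pos: [0.4789, 0.2487, 0.0272]
tcp_rot: [3.139, 0.079, -0.0]
wrist_force: [-0.5, 0.1, -1.4]
width: 0.617
```

Emit:
{"fn": "servo_tool", "kwargs": {
  "targets": "0 0 0 0 0 3 45; 0 0 0 0 0 3 45"
}}

```text
time: 21.18
tool_pos: [0.4799, 0.2493, 0.0258]
tcp_rot: [3.139, 0.079, 0.001]
wrist_force: [-17.3, -7.1, 41.8]
width: 0.621
```

```bash
python3 -c "
from h import *
go(.4753,.2458,.026,.05,1)
d=snap('scene','s11.png');cv2.imwrite('pics/s11c.png',cv2.resize(d['image'][130:290,200:400,::-1],(800,640))[:600])
d=snap('top','t11.png');cv2.imwrite('pics/t11c.png',cv2.resize(d['image'][170:300,140:360,::-1],(800,473)))
"
```

```text
t 21.18 p [0.4799 0.2493 0.0258] D [-4.6 -3.5  0.2] w [ 0.001 -0.     0.   ] F [-17.33  -7.11  41.76] wd 0.621 q6 1.96
   [ 0.001 -0.     0.   ] [-4.8  3.2 -0.2]
```

View pics/s11c.png

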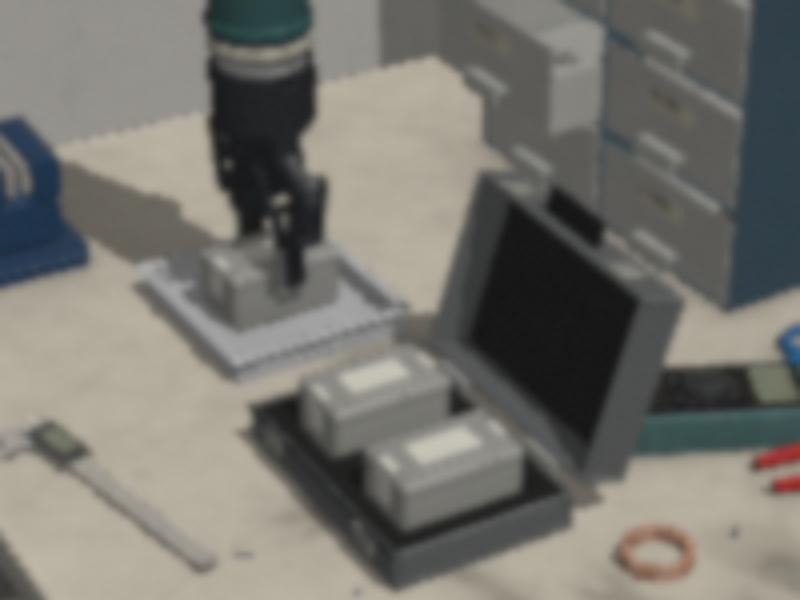

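View pics/t11c.png

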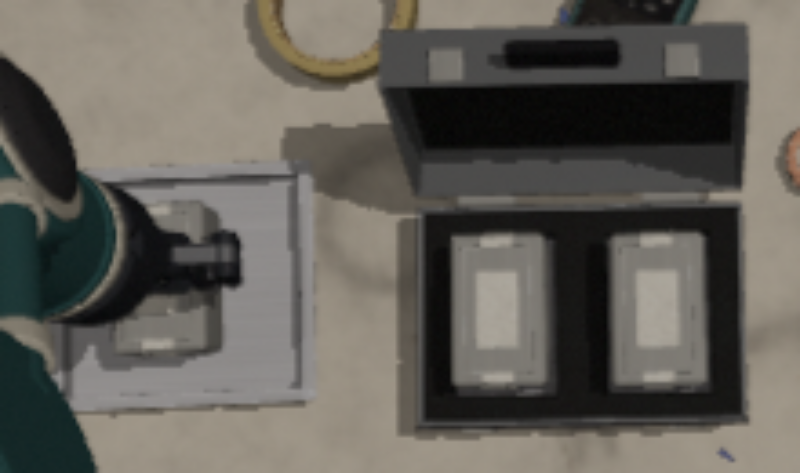

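The tin is on the tray floor: force rises sharply when I press, and both views show it flat inside. I release it.

Emit:
{"fn": "servo_tool", "kwargs": {
  "targets": "0 0 0 0 0 0 45; 0 0 0 0 0 0 58; 0 0 0 0 0 0 66; 0 0 0 0 0 0 68; 0 0 0 0 0 -8 70; 0 0 0 0 0 -20 72; 0 0 0 0 0 -30 72; 0 0 0 0 0 -30 60"
}}

```text
time: 21.95
tool_pos: [0.4735, 0.2463, 0.1071]
tcp_rot: [3.133, 0.078, -0.024]
wrist_force: [0.0, 0.6, 0.5]
width: 0.716
```

```bash
python3 - <<'E'
from h import *
import pickle
s,Rm=cur()
d=wristcam('w12.png'); t=snap('top','t12.png'); pickle.dump(t,open('t12.pkl','wb'))
go(.4753,.2458,.2,.05,1)
# heights check: seated tin label dims under z=.058 in top view
S=4
im=cv2.resize(t['image'],None,fx=S,fy=S,interpolation=cv2.INTER_CUBIC); t2=dict(t); K=t['mtx'].copy();K[:2]*=S;K[0,2]+=(S-1)/2;K[1,2]+=(S-1)/2; t2['mtx']=K;t2['image']=im
for P in ([.457,.048,.058],[.458,-.0445,.058]):
    u=proj(t2,P); print(label(t2,u,136,80,.058))
E
```

```text
t 22.05 p [0.4785 0.2486 0.1126] D [-3.2 -2.8 87.4] w [0.003 0.004 0.   ] F [1.41 0.66 0.19] wd 0.703 q6 1.96
   [0.003 0.004 0.   ] [ -3.6   2.9 -87.4]
(array([1106.3, 1019.7]), array([0.4582, 0.0499, 0.058 ]), ((457.9588623046875, 49.72932052612305), (44.933101654052734, 24.757022857666016), 0.42313703894615173))
(array([1282.9, 1018.7]), array([ 0.4583, -0.0431,  0.058 ]), ((458.3362121582031, -43.180477142333984), (44.77558517456055, 25.029373168945312), 0.9596284627914429))
```

View pics/t12.png

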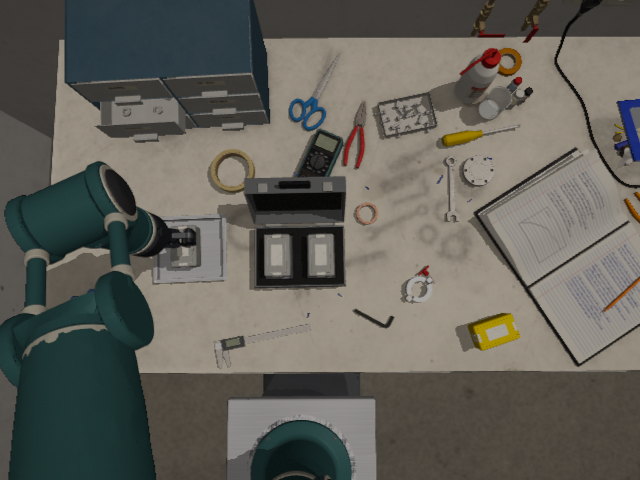

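View pics/w12.png

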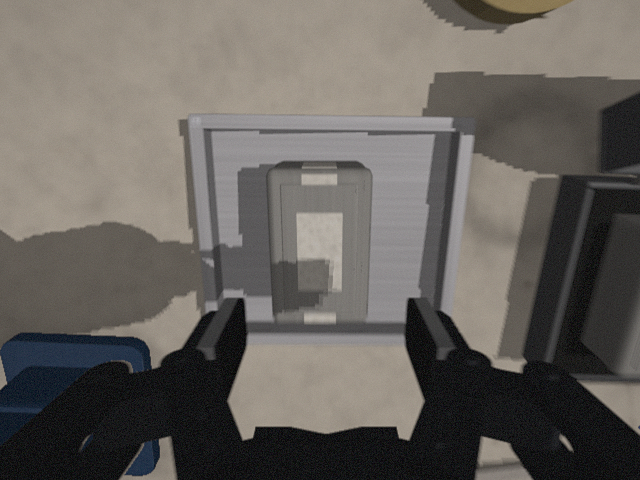

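```bash
python3 - <<'E'
from h import *
import pickle
o=pickle.load(open('o0.pkl','rb'))
print('cab foot scene',onplane(o['scene'],(383.7,206.2),0), 'top', onplane(o['top'],(270,122),0),'drawer',onplane(o['top'],(184,135),.1))
print('meter',onplane(o['top'],(320,150),.03))
go(.47,.004,.26,.017,7)
E
```

```text
cab foot scene [0.78235732 0.08143372 0.        ] top [0.76898732 0.07238306 0.        ] drawer [0.70405202 0.23748159 0.1       ]
meter [ 0.69262036 -0.04294781  0.03      ]
t 22.05 p [0.4785 0.2486 0.1126] D [  -8.5 -244.6  147.4] w [0.003 0.004 0.033] F [1.41 0.66 0.19] wd 0.703 q6 1.96
   [0.    0.001 0.005] [ -3.   34.9 -21. ]
   [0.    0.001 0.005] [ -2.9  34.9 -21. ]
   [0.    0.001 0.005] [ -2.7  34.9 -21. ]
   [0.    0.001 0.005] [ -2.5  34.9 -21. ]
   [0.    0.001 0.005] [ -2.3  34.9 -21. ]
   [0.    0.001 0.005] [ -2.2  34.9 -21. ]
   [0.    0.001 0.005] [ -2.   34.9 -21. ]
```

Emit:
{"fn": "servo_tool", "kwargs": {
  "targets": "0 0 0 0 6 -30 40; 0 0 0.005 0 16 -35 20; 0 0 0.005 0 30 -30 5; 0 0 0.005 0 36 -20 0; 0 0 0.005 0 38 -12 0; 0 0 0.005 0 38 -6 0; 0 0 0.005 2 36 -2 0; 0 0 0.005 10 24 0 0",
  "newtons": 30
}}

```text
time: 22.72
tool_pos: [0.4977, 0.0213, 0.2522]
tcp_rot: [3.136, 0.039, -0.008]
wrist_force: [0.1, 1.2, -0.2]
width: 0.001
```

```bash
python3 -c "
from h import *
go(.655,-.003,.25,.017,7)
"
```

```text
t 22.72 p [0.4977 0.0213 0.2522] D [157.3 -24.3  -2.2] w [0.005 0.005 0.008] F [ 0.05  1.22 -0.18] wd 0.001 q6 1.54
   [0.001 0.001 0.001] [22.4  4.   0.2]
   [0.001 0.001 0.001] [22.4  4.   0.2]
   [0.001 0.001 0.001] [22.4  4.   0.3]
   [0.001 0.001 0.001] [22.4  3.9  0.3]
   [0.001 0.001 0.001] [22.4  3.9  0.3]
   [0.001 0.001 0.001] [22.4  3.9  0.3]
   [0.001 0.001 0.001] [22.4  3.9  0.3]
```

Emit:
{"fn": "servo_tool", "kwargs": {
  "targets": "0.001 0.001 0.001 24 4 0 0; 0.001 0.001 0.001 28 2 0 0; 0.001 0.001 0.001 28 2 0 0; 0.001 0.001 0.001 28 2 0 0; 0.001 0.001 0.001 24 2 0 0; 0 0 0.001 12 0 0 0; 0 0 0 4 0 0 0; 0 0 0 0 0 0 0"
}}

```text
time: 23.38
tool_pos: [0.6509, 0.0018, 0.2449]
tcp_rot: [3.14, 0.011, -0.008]
wrist_force: [1.0, -0.8, -0.1]
width: 0.001
```

```bash
python3 -c "
from h import *
go(.655,-.003,.12,.017,7)
"
```

```text
t 23.38 p [0.6509 0.0018 0.2449] D [   4.1   -4.8 -124.9] w [ 0.002  0.005 -0.01 ] F [ 1.01 -0.83 -0.06] wd 0.001 q6 1.53
   [ 0.     0.001 -0.001] [ 0.7  0.7 17.8]
   [ 0.     0.001 -0.001] [ 0.7  0.7 17.8]
   [ 0.     0.001 -0.001] [ 0.6  0.7 17.8]
   [ 0.     0.001 -0.001] [ 0.6  0.7 17.8]
   [ 0.     0.001 -0.001] [ 0.6  0.7 17.8]
   [ 0.     0.001 -0.001] [ 0.6  0.7 17.8]
   [ 0.     0.001 -0.001] [ 0.6  0.7 17.8]
```

Emit:
{"fn": "servo_tool", "kwargs": {
  "targets": "0 0.003 -0.006 2 0 12 0; 0 0 -0.003 2 0 22 0; 0 0 0 1 0 25 0; 0 0 0 1 0 25 0; 0 0 0 1 0 18 0; 0 0 0 0 0 8 0; 0 0 0 0 0 0 0"
}}

```text
time: 23.97
tool_pos: [0.6511, 0.0029, 0.1266]
tcp_rot: [3.14, 0.031, -0.009]
wrist_force: [-1.2, 0.8, -0.1]
width: 0.002
```

```bash
python3 -c "
from h import *
go(.6,-.003,.125,.017,7)
d=snap('scene','s13.png');cv2.imwrite('pics/s13c.png',cv2.resize(d['image'][80:280,220:440,::-1],(660,600)))
"
```

```text
t 23.97 p [0.6511 0.0029 0.1266] D [-51.1  -5.9  -1.6] w [0.001 0.005 0.002] F [-1.24  0.84 -0.08] wd 0.002 q6 1.52
   [0.    0.001 0.   ] [-7.3  0.7  0.3]
   [0.    0.001 0.   ] [-7.3  0.7  0.3]
   [0.    0.001 0.   ] [-7.3  0.7  0.3]
   [0.    0.001 0.   ] [-7.3  0.7  0.3]
   [0.    0.001 0.   ] [-7.3  0.7  0.3]
   [0.    0.001 0.   ] [-7.3  0.7  0.2]
   [0.    0.001 0.   ] [-7.3  0.7  0.2]
```

View pics/s13c.png

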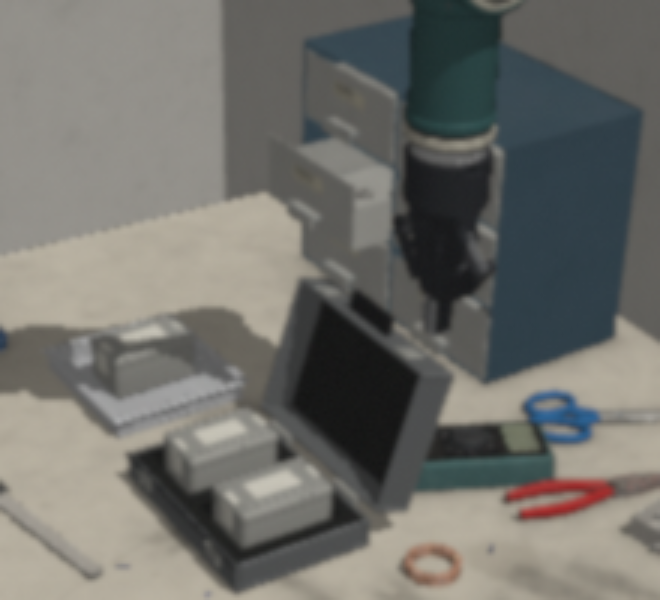

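Emit:
{"fn": "servo_tool", "kwargs": {
  "targets": "0 0 0 -10 0 0 0; 0 0 0 -12 0 0 0; 0 0 0 -12 0 0 0; 0 0 0 -12 0 -1 0; 0 0 0 -12 0 -2 0; 0 0 0 -12 0 -3 0; 0 0 0 -8 0 -3 0; 0 0 0 0 0 0 0"
}}

```text
time: 24.68
tool_pos: [0.5803, 0.0018, 0.1513]
tcp_rot: [3.139, 0.033, 0.04]
wrist_force: [-0.9, 0.0, 0.5]
width: 0.003
```

```bash
python3 -c "
from h import *
go(.53,-.003,.15,.017,4)
d=snap('scene','s14.png');cv2.imwrite('pics/s14c.png',cv2.resize(d['image'][80:280,220:440,::-1],(660,600)))
"
```

```text
t 24.68 p [0.5803 0.0018 0.1513] D [-50.3  -4.8  -1.3] w [ 0.002 -0.026  0.004] F [-0.86  0.02  0.5 ] wd 0.003 q6 1.51
   [ 0.001 -0.006  0.001] [-12.6   0.9   0. ]
   [ 0.001 -0.006  0.001] [-12.6   0.9   0.1]
   [ 0.001 -0.006  0.001] [-12.6   1.    0.2]
   [ 0.001 -0.006  0.001] [-12.6   1.    0.2]
```

View pics/s14c.png

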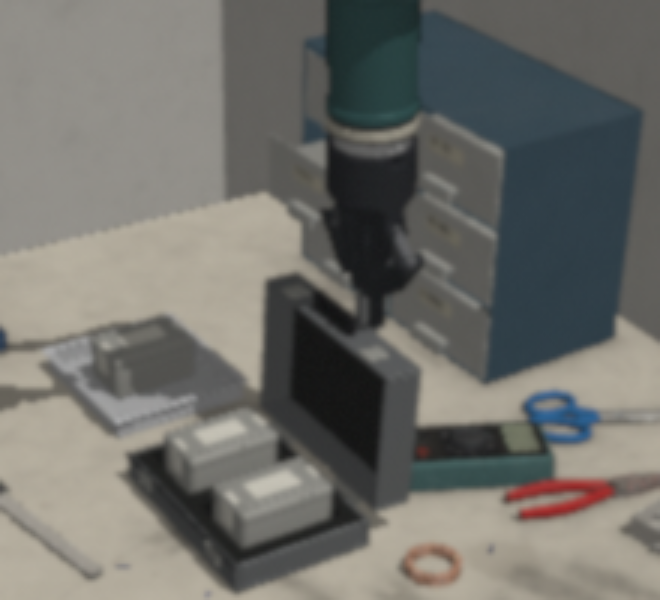

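Emit:
{"fn": "servo_tool", "kwargs": {
  "targets": "0 -0.015 0 -8 0 4 0; 0 -0.01 0 -12 0 2 0; 0 0 0 -12 0 0 0; 0 0 0 -12 0 0 0; 0 0 0 -8 0 0 0; 0 0 0 0 0 0 0"
}}

```text
time: 25.23
tool_pos: [0.5295, 0.0006, 0.1476]
tcp_rot: [3.139, 0.033, 0.014]
wrist_force: [1.5, 0.1, 1.9]
width: -0.0
```

```bash
python3 -c "
from h import *
go(.50,-.003,.15,.017,4)
d=snap('scene','s15.png');cv2.imwrite('pics/s15c.png',cv2.resize(d['image'][80:280,220:440,::-1],(660,600)))
"
```

```text
t 25.23 p [0.5295 0.0006 0.1476] D [-29.5  -3.6   2.4] w [ 0.003 -0.009  0.004] F [1.55 0.13 1.86] wd -0.0 q6 1.51
   [ 0.001 -0.002  0.001] [-7.4  0.7 -0.7]
   [ 0.001 -0.002  0.001] [-7.4  0.8 -0.7]
   [ 0.001 -0.002  0.001] [-7.4  0.8 -0.6]
   [ 0.001 -0.002  0.001] [-7.4  0.8 -0.6]
```

View pics/s15c.png

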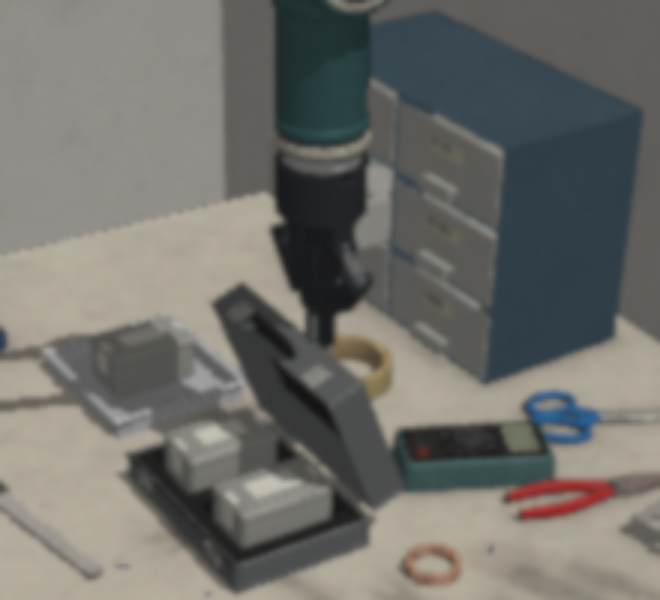

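Emit:
{"fn": "servo_tool", "kwargs": {
  "targets": "0 0 0 -8 0 -1 0; 0 0 0 -12 0 0 0; 0 0 0 -12 0 2 0; 0 0 0 -12 0 3 0; 0 0 0 -10 0 5 0; 0 0 0 -8 0 6 0; 0 0 0 -5 0 5 0; 0 0 0 0 0 0 0"
}}

```text
time: 25.95
tool_pos: [0.4523, -0.0009, 0.1223]
tcp_rot: [3.139, 0.033, 0.0]
wrist_force: [1.0, -0.9, -0.5]
width: 0.004
```

```bash
python3 -c "
from h import *
go(.42,-.003,.09,.017,4)
d=snap('scene','s16.png');cv2.imwrite('pics/s16c.png',cv2.resize(d['image'][80:280,220:440,::-1],(660,600)))
"
```

```text
t 25.95 p [ 0.4523 -0.0009  0.1223] D [-32.3  -2.1 -32.3] w [ 0.002 -0.     0.004] F [ 0.96 -0.86 -0.54] wd 0.004 q6 1.5
   [ 0.001 -0.     0.001] [-8.1  0.3  8.1]
   [ 0.001 -0.     0.001] [-8.1  0.3  8.1]
   [ 0.001 -0.     0.001] [-8.1  0.4  8.1]
   [ 0.001 -0.     0.001] [-8.1  0.4  8.1]
```

View pics/s16c.png

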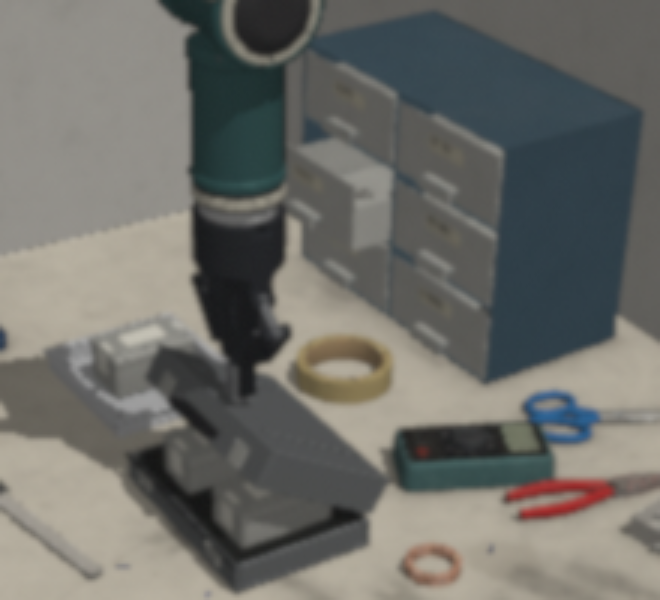

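Closing well, with the lid at about 0.5 rad. I continue down along the arc.

Emit:
{"fn": "servo_tool", "kwargs": {
  "targets": "0 0 0 -6 0 6 0; 0 0 0 -7 0 8 0; 0 0 0 -5 0 8 0; 0 0 0 -3 0 8 0; 0 0 0 -2 0 7 0; 0 0 0 0 0 5 0; 0 0 0 0 0 3 0"
}}

```text
time: 26.58
tool_pos: [0.4274, -0.0016, 0.0733]
tcp_rot: [3.139, 0.033, -0.002]
wrist_force: [-0.6, 0.6, 1.4]
width: 0.003
```

```bash
python3 -c "
from h import *
go(.42,-.003,.068,.017,4)
d=snap('scene','s17.png');cv2.imwrite('pics/s17c.png',cv2.resize(d['image'][80:280,220:440,::-1],(660,600)))
"
```

```text
t 26.58 p [ 0.4274 -0.0016  0.0733] D [-7.4 -1.4 -5.3] w [0.002 0.001 0.004] F [-0.64  0.56  1.37] wd 0.003 q6 1.49
   [0.001 0.    0.001] [-1.9  0.3  1.3]
   [0.001 0.    0.001] [-1.9  0.3  1.3]
   [0.001 0.    0.001] [-1.9  0.3  1.3]
   [0.001 0.    0.001] [-1.9  0.3  1.3]
```

View pics/s17c.png

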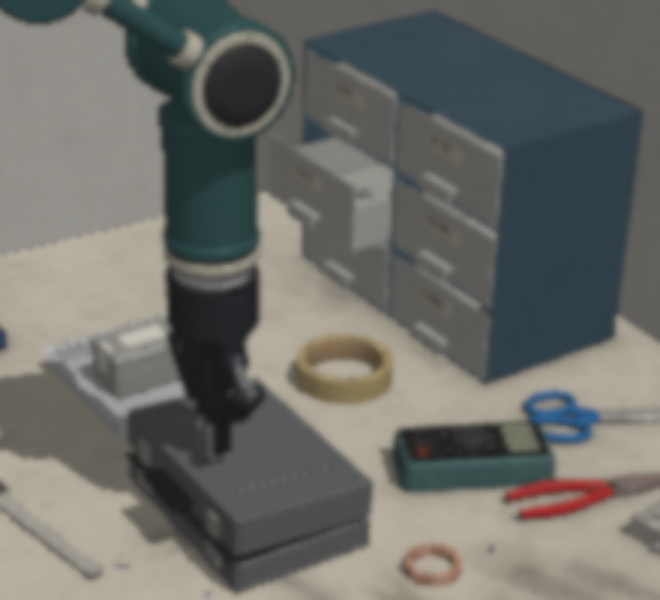

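Emit:
{"fn": "servo_tool", "kwargs": {
  "targets": "0 0 0 0 0 3 0; 0 0 0 0 0 2 0; 0 0 0 0 0 2 0"
}}

```text
time: 26.88
tool_pos: [0.4272, -0.0016, 0.0677]
tcp_rot: [3.139, 0.034, -0.008]
wrist_force: [-13.3, 1.2, 34.1]
width: 0.001
```

Emit:
{"fn": "servo_tool", "kwargs": {
  "targets": "0 0 0 0 0 0 0; 0 0 0 0 0 -4 0; 0 0 0 0 0 -15 0; 0 0 0 0 0 -25 0; 0 0 0 0 0 -30 0; 0 0 0 0 0 -30 0; 0 0 0 0 0 -15 0; 0 0 0 0 0 0 0"
}}

```text
time: 27.55
tool_pos: [0.4294, -0.0013, 0.193]
tcp_rot: [3.139, 0.034, -0.006]
wrist_force: [0.2, -1.1, 0.1]
width: 0.002
```

```bash
python3 -c "
from h import *
go(.42,-.003,.2,.017,1)
d=snap('scene','s18.png');cv2.imwrite('pics/s18c.png',cv2.resize(d['image'][150:290,210:370,::-1],(685,600),interpolation=cv2.INTER_CUBIC))
d=wristcam('w18.png')
c=np.array([.458,.0025,0]);ex=np.array([np.cos(.017),np.sin(.017),0]);ey=np.array([-ex[1],ex[0],0])
for a,b in((.065,.098),(.065,-.098),(-.066,-.098),(-.066,.098)): print(proj(d,c+a*ex+b*ey+[0,0,.068]).round(1))
"
```

```text
t 27.55 p [ 0.4294 -0.0013  0.193 ] D [-9.4 -1.7  7. ] w [0.002 0.004 0.004] F [ 0.18 -1.08  0.14] wd 0.002 q6 1.49
   [0.002 0.004 0.004] [-9.5  1.5 -7. ]
[166.5  85.6]
[473.6  87.3]
[452.7 277.1]
[187.2 276. ]
```

View pics/s18c.png

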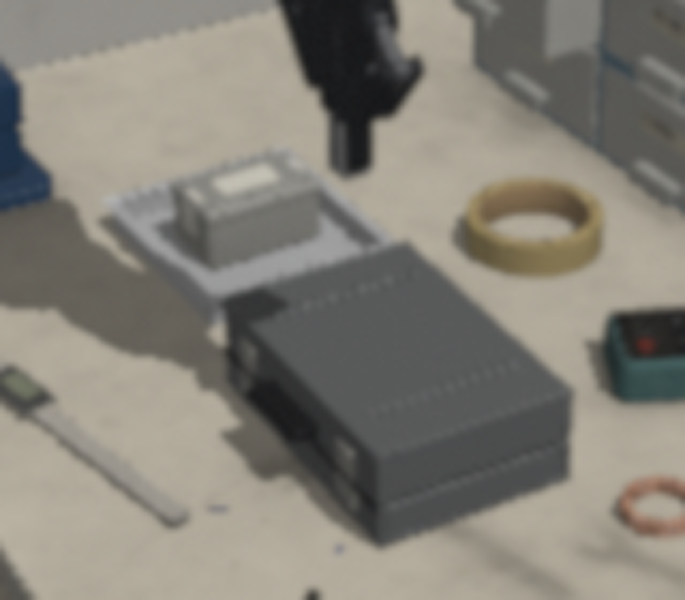

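View pics/w18.png

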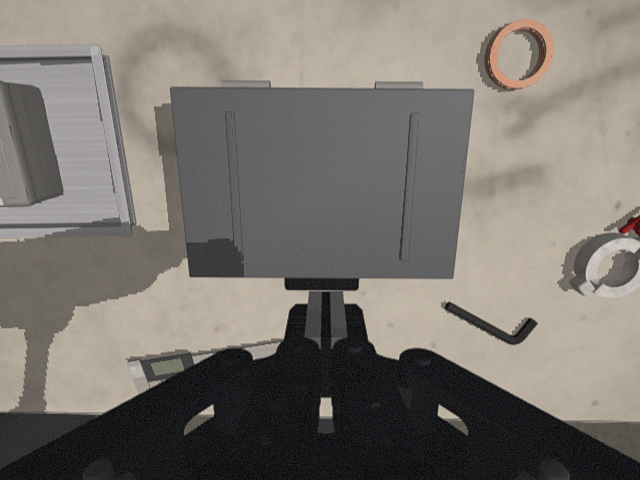

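```bash
python3 -c "
from h import *
d=snap('top','t19.png')
print(bot.read_state()['time'])
from workcell import finish_job
im0=cv2.imread('pics/top0.png').astype(int);im1=d['image'][:,:,::-1].astype(int)
df=(abs(im1-im0).sum(2)>60)
for n,(u,v,w) in dict(clamp=(419,288,18),spanner=(451,188,32),tape=(233,170,24),gasket=(366,213,13),yellow=(495,331,25)).items(): print(n,df[v-w:v+w,u-w:u+w].mean().round(3))
"
```

```text
27.7
clamp 0.0
spanner 0.061
tape 0.074
gasket 0.0
yellow 0.148
```

View pics/t19.png

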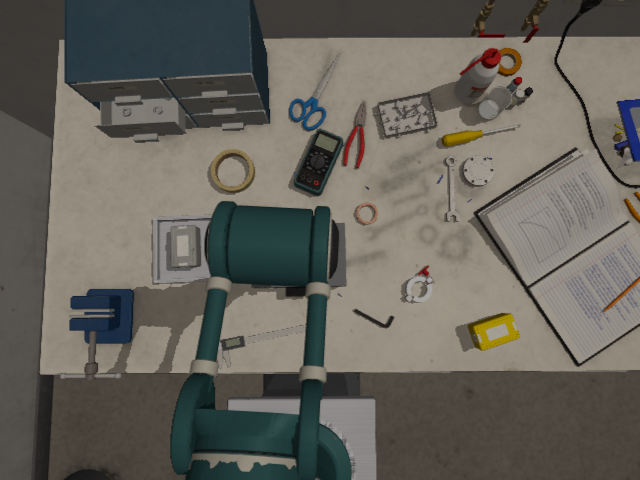

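The bystanders are at their old pixels; the image differences come only from shadows, the removed tins and the moved lid. The tin lies inside the tray and the lid is shut, so I hand the job in.

```bash
python3 -c "
from workcell import finish_job
print(finish_job())"
```

```text
the job is handed in; nothing more can be done
None
```

The three tins are sorted, the case lid is shut, and I handed the job in at about 28 s of the 72 s allowed.

- **Weights:** I lifted each tin. The near one read about 5 N and the middle one about 6.5–7 N, so both are full. The far one read about 1 to 2.7 N with the noise, so it is empty.
- **Case:** The full tins are in the left and right pockets. The top view puts their tops at the seated height, at about (0.458, 0.050) and (0.458, -0.043). That is within about 2 mm of the pockets as measured.
- **Tray:** The empty tin lies flat near the middle of the tray.
- **Lid:** It came to a hard stop with the fingertip at 67.7 mm, against the expected 68 mm. Its corners in the wrist view matched the predicted shut positions to within a few pixels.
- **Other things on the bench:** The clamp, spanner, tape, gaskets and yellow tin look unmoved in the last top picture.

The wrist read short pushes of about 42 N in z while I tested the empty tin against the tray floor, and about 34 N in z when the lid reached its stop. The first was through the tin held in the fingers and the second through the fingertips, so I don't count either as the arm or gripper body pressing.

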